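Set up the sugar and stirring point

TASK

Set up the sugar and stirring point: tip the sugar lumps out of the scoop into the wooden bowl and set the empty scoop back down upright on the middle of the round tray. Lower every wooden stirring spoon, bowl end down, into the white crock without ramming it, so that each leans on the side of the rim opposite the crock's handle. Leave the crock and bowl standing upright and do not disturb the small bottle or the espresso cup.

Things in the scene. Friction and masses are not known exactly. Their poses are not given: they have to be found in the camera images.
- crock: deep white ceramic spoon crock, a loose straight-sided cup 100 mm tall, 100 mm across outside, 92 mm inside, inner floor 6 mm up, with one closed strap handle (10 mm thick) that sticks out 30 mm to its -x side; origin at the centre of its underside, z up, so its +x points to the side of the rim opposite the handle
- bowl: wooden sugar bowl, loose, 60 mm tall, 132 mm across the rim (122 inside), narrowing to 80 mm at the foot; origin at the centre of its underside, z up
- tray: round black tray, fixed, 200 mm across, 12 mm thick; origin at the centre of its underside, its top 12 mm higher
- bar_mat: ribbed black rubber bar mat, fixed, 200 x 200 x 4 mm; the spoons start on it side by side, 60 mm apart; origin at the centre of its underside. Fixed equipment stands close behind: a glass pastry case (over 0.4 m tall, front face at about x = 0.57 m, y from -0.12 to 0.12 m) and a tall coffee grinder (x over 0.49 m, y from -0.38 m to the right)
- scoop: steel sugar scoop, loose, a flat pan 110 x 76 mm (x, y) with a 3 mm floor, walls 30 mm high at the back (+x) and at both sides, and no wall at the front (-x), where the lumps slide out; above its middle a wooden grip plate stands on two side posts: 12 mm thick along x, 76 mm long along y (about 65 mm free between the posts), from z = 62 to 90 mm; origin at the centre of its underside, z up
- lump0: sugar lump, a 20 mm cube with rounded edges, lying in the scoop at the start; origin at the centre of its underside; None if absent
- lump1: sugar lump, a 20 mm cube with rounded edges, lying in the scoop at the start; origin at the centre of its underside; None if absent
- lump2: sugar lump, a 20 mm cube with rounded edges, lying in the scoop at the start; origin at the centre of its underside; None if absent
- lump3: sugar lump, a 20 mm cube with rounded edges, lying in the scoop at the start; origin at the centre of its underside; None if absent
- lump4: sugar lump, a 20 mm cube with rounded edges, lying in the scoop at the start; origin at the centre of its underside; None if absent
- spoon0: wooden stirring spoon 200 mm long, lying on the bar mat: a round handle 14 mm thick that tapers slightly towards a flat round bowl end 24 mm wide and 9 mm thick; origin at mid-length at the underside (the axis is at z = 7 mm), x along it towards the bowl end, z up as it lies; weighs about 35 g; None if absent
- spoon0_foot (a point): the bowl end of spoon0, on its axis, 100 mm from the middle
- spoon0_top (a point): the handle end of spoon0, on its axis, 100 mm from the middle
- spoon1: wooden stirring spoon 200 mm long, lying on the bar mat: a round handle 14 mm thick that tapers slightly towards a flat round bowl end 24 mm wide and 9 mm thick; origin at mid-length at the underside (the axis is at z = 7 mm), x along it towards the bowl end, z up as it lies; weighs about 35 g; None if absent
- spoon1_foot (a point): the bowl end of spoon1, on its axis, 100 mm from the middle
- spoon1_top (a point): the handle end of spoon1, on its axis, 100 mm from the middle
- spoon2: wooden stirring spoon 200 mm long, lying on the bar mat: a round handle 14 mm thick that tapers slightly towards a flat round bowl end 24 mm wide and 9 mm thick; origin at mid-length at the underside (the axis is at z = 7 mm), x along it towards the bowl end, z up as it lies; weighs about 35 g; None if absent
- spoon2_foot (a point): the bowl end of spoon2, on its axis, 100 mm from the middle
- spoon2_top (a point): the handle end of spoon2, on its axis, 100 mm from the middle
- small_bottle: bystander: small hand gel bottle, 39 mm across, 92 mm tall; origin at the centre of its underside
- espresso_cup: bystander: striped espresso cup, 60 x 84 x 49 mm; origin at the centre of its underside
Things that resemble listed ones, but are neither listed nor needed, are in the scene too. What is shaped like the scoop but blue is not meant.

How it is judged:
By the outcome, as a careful person would: the job done as asked, in the order asked, and still so for the second after the job is handed in, with the robot touching nothing.
Of spoon0, spoon1, spoon2 only 2 to 3 are there at a start; the rules pass over those that are not, and their reading is None.
Of lump0, lump1, lump2, lump3, lump4 only 3 to 5 are there at a start; the rules pass over those that are not, and their reading is None.
At some moment in a run one of crock, bowl may be knocked a few centimetres aside while the robot is not near it.
It also fails if it takes over 200 s, if anything falls off the work surface, if the arm or the gripper's body presses on something with over 40 N, if the wrist force passes 120 N, or if a joint passes its speed limit or range.

ROBOT

A 7-joint arm with a two-finger parallel gripper is mounted at the origin on a cart in front of the work surface, level with it; the furniture and walls round the work are solid. World frame = base frame: x ahead of the robot, y to its left, z up, the work surface at z = 0. Lengths are in m, angles in rad, forces in N, time in s.
With the tool pointing down it reaches from about 0.425 to 0.925 m from the base axis. Payload 6.8 kg.
Tool frame: the origin (TCP) lies at the very end of the fingers, on their centre line; the grasp point (between the pads) lies 19 mm behind it; z points along the fingers, y is the line along which they close (so a half turn about z gives the same grasp; the last joint's range is limited). The gripper opens to 85 mm and grips with 20 to 120 N. Pads are 22 mm wide; open, the fingers measure 114 mm over their backs; the gripper's body (76 mm by 85 mm) begins 54 mm behind the grasp point. The pads swing forward as they close: fully open they stand 13 mm farther back than shut.
Start: joints at [1.222, 0.477, 0.022, 1.555, -0.011, 1.109, -0.083], TCP at [0.161, -0.656, 0.231] pointing down, gripper open.
Joint ranges: [-2.96, 2.96], [-0.34, 2.1], [-1.41, 1.46], [0.24, 2.44], [-1.37, 4.51], [0.17, 1.92], [-2.96, 2.96]. Speed limits (rad/s): [2.39, 2.39, 3.14, 3.14, 3.14, 3.14, 3.14].

INTERFACE

Orientations are given as a unit quaternion [w, x, y, z].
In Python, from station import robot gives the robot as it stands.
- The arm moves only by the tool send_rows, never from a script. Its argument "increments" is a list of rows, each a list of 7 numbers: the shift along the world's x, y, z in m, then the turn, a rotation vector about the world's x, y, z in rad, then the opening in per cent of the stroke, from 0 (shut) to 100 (fully open). A call has 1 to 10 rows; each row shifts and turns the commanded pose from where the row before left it; what a row does not reach is not made up. A row lasts 1/12 s, in which the tool goes at most 41.7 mm and 7.16 degrees, less where a joint would pass 70% of its speed; a pose out of reach is approached as far as the arm can. A call is refused whole if a number of a shift passes 0.0417 or a number of a turn 0.125, either way. A call with a gripper value outside its range is refused whole. The fingers move at their own pace and stop on an object; "grip_force" is the grip in N (left out, the last holds). Time passes only in rows, so rows that do not move let the fingers close. It gives the time, the measured TCP pose, the force, the opening and the grip force at its end, in the units of the state.
- robot.get_state(): the state, without advancing time (a new reading comes with each control period).
- robot.read_camera(name): name is "scene" or "side" or "wrist"; returns a dict with "color" (384x512x3 uint8, red, green, blue), "fov_y" (degrees; the focal length in pixels is half the picture's height over the tangent of half this angle, whatever the lens; pixels are square), "cx", "cy" (the principal point, pixels), "dist" ([k1, k2, p1, p2, k3] as OpenCV has them; the pictures are not rectified), "camera_from_world" (4x4, takes a point from world to camera coordinates); the wrist camera has in their place "T_tool_cam" (4x4, takes a point from camera to tool coordinates, whose origin is the TCP and whose axes are the flange's). Camera axes: x right, y down, z forward; pixel columns grow to the right and rows downward; lengths in m; the calibration is good to about 2 mm. A picture is of the moment at which its call begins: read the wrist's pose just before it. There is no depth.
- robot.finish_job(): hands the job in; it is judged then, once.
The state is a dict: "clock": time; "joint_positions": joint angles; "qvel": joint speeds; "effort": joint torques, N m; "position": TCP position; "tcp_rot": TCP orientation; "wrist_force": force on the tool from outside, world axes, zero at the start; "moment": the same for the moment, N m; "grip_width": opening from 0.0 (shut) to 1.0 (fully open); "finger_force": force on a finger pad.
Only numpy, scipy, OpenCV 4.12 (cv2) and the standard library are available. Lean on these libraries where they do the work, as an engineer would, in place of code of your own. Each camera call takes 0.05 s, during which the arm holds its last target. There are 200 camera calls.

## Working session

There is one attempt and no reset: what is moved stays moved. The work goes in short steps, Python scripts to look and compute and a tool call to move; the robot and the scene stay as the last step left them, time stands still between calls to the robot, and variables do not carry over. Pictures are saved under pics/ and viewed, at most 14 in all, crops included, and the job is handed in when it is done.

Besides the shell and the picture viewer there is one more tool, called after "Request:" as name(argument=value, ...), one argument or row to a line, values as JSON. send_rows: Moves the arm, as the interface text tells. Its arguments: {"type":"object","properties":{"increments":{"type":"array"},"grip_force":{"type":"number"}},"required":["increments"]}

```bash
mkdir -p pics; ls; python3 - <<'E'
from station import robot
import cv2,numpy as np
s=robot.get_state();print({k:np.round(v,3).tolist() for k,v in s.items()})
for n in ["scene","side","wrist"]:
    c=robot.read_camera(n);cv2.imwrite(f"pics/{n}0.png",c["color"][:,:,::-1])
    print(n,{k:np.round(v,3).tolist() for k,v in c.items() if k!="color"})
a=cv2.imread("pics/scene0.png");b=cv2.imread("pics/side0.png")
E
```

```text
pics
{'clock': 0.0, 'joint_positions': [1.222, 0.478, 0.022, 1.556, -0.012, 1.109, -0.083], 'qvel': [0.001, -0.0, -0.002, -0.0, -0.0, 0.0, -0.001], 'effort': [-0.001, -59.646, 1.608, -28.12, 0.012, 0.009, -0.0], 'position': [0.161, -0.655, 0.23], 'tcp_rot': [-0.001, 0.993, 0.12, -0.0], 'wrist_force': [0.132, 0.151, 0.169], 'moment': [-0.048, -0.008, -0.012], 'finger_force': 0.0, 'grip_width': 1.001}
scene {'fov_y': 50.72, 'cx': 252.2, 'cy': 199.661, 'dist': [0.031, 0.0, 0.0, 0.0, 0.0], 'camera_from_world': [[0.4, -0.916, 0.014, -0.015], [-0.65, -0.295, -0.7, 0.444], [0.646, 0.271, -0.714, 1.383], [0.0, 0.0, 0.0, 1.0]]}
side {'fov_y': 48.468, 'cx': 255.451, 'cy': 181.515, 'dist': [-0.057, 0.0, 0.0, 0.0, 0.0], 'camera_from_world': [[0.925, -0.38, -0.007, -0.454], [-0.328, -0.79, -0.517, 0.352], [0.191, 0.481, -0.856, 1.411], [0.0, 0.0, 0.0, 1.0]]}
wrist {'fov_y': 69.896, 'cx': 252.347, 'cy': 195.698, 'dist': [-0.005, 0.0, 0.0, 0.0, 0.0], 'T_tool_cam': [[-0.0, -0.948, -0.319, 0.08], [1.0, 0.0, -0.001, 0.001], [0.001, -0.319, 0.948, -0.143], [0.0, 0.0, 0.0, 1.0]]}
```

View pics/scene0.png

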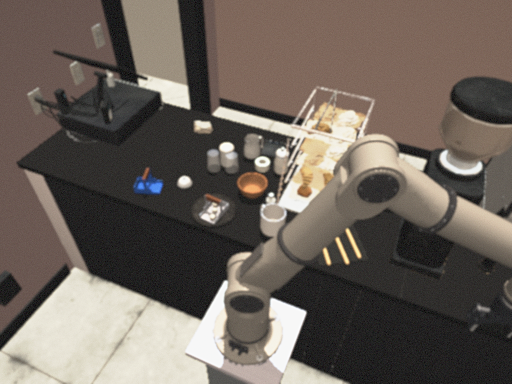

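View pics/side0.png

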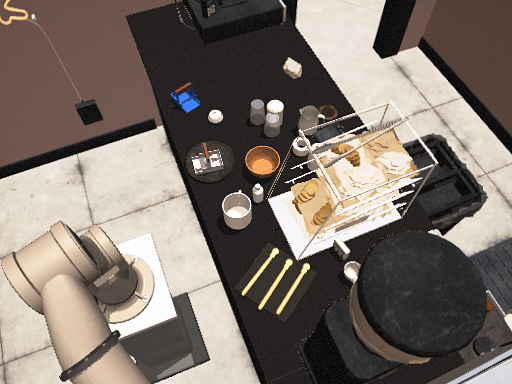

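The scene view shows the steel scoop on the tray at (212,209) and the blue scoop at (148,185). The bowl is at (252,185), the crock at (272,220), the bottle at (271,199), and three spoons are around (340,247). In the side view, the tray is at (209,160), the bowl at (262,162), the crock at (237,211) and the spoons at (260,270), (275,283) and (293,288). Next I'll enlarge crops.

```bash
cat > h.py <<'E'
from station import robot
import cv2,numpy as np
from scipy.spatial.transform import Rotation as R
def quat(q): return R.from_quat([q[1],q[2],q[3],q[0]])
def cam(n):
    s=robot.get_state();c=robot.read_camera(n)
    f=192/np.tan(np.radians(c["fov_y"]/2))
    c["K"]=np.array([[f,0,c["cx"]],[0,f,c["cy"]],[0,0,1]])
    if n=="wrist":
        T=np.eye(4);T[:3,:3]=quat(s["tcp_rot"]).as_matrix();T[:3,3]=s["position"]
        c["camera_from_world"]=np.linalg.inv(T@np.array(c["T_tool_cam"]))
    c["M"]=np.array(c["camera_from_world"]);c["dist"]=np.array(c["dist"],float)
    return c
def plane(c,px,z):
    px=np.array(px,float).reshape(-1,1,2)
    u=cv2.undistortPoints(px,c["K"],c["dist"])[:,0]
    Rm=c["M"][:3,:3];o=-Rm.T@c["M"][:3,3]
    d=np.c_[u,np.ones(len(u))]@Rm
    return o+d*((z-o[2])/d[:,2])[:,None]
def proj(c,P):
    P=np.array(P,float).reshape(-1,1,3)
    return cv2.projectPoints(P,cv2.Rodrigues(c["M"][:3,:3])[0],c["M"][:3,3],c["K"],c["dist"])[0][:,0]
def st():
    s=robot.get_state();print("t",np.round(s["clock"],2),"pos",np.round(s["position"],4),"rot",np.round(quat(s["tcp_rot"]).as_matrix(),3).tolist(),"q",np.round(s["joint_positions"],2),"w",round(float(s["grip_width"]),3),"F",np.round(s["wrist_force"],1))
    return s
def show(c,box,k,name):
    x0,y0,x1,y1=box
    cv2.imwrite("pics/"+name,cv2.resize(c["color"][y0:y1,x0:x1,::-1],None,fx=k,fy=k,interpolation=cv2.INTER_CUBIC))
E
python3 - <<'E'
from h import *
c=cam("side");show(c,(160,70,330,330),3,"s1.png");cv2.imwrite("pics/x.png",c["color"])
im=cv2.imread("pics/s1.png");cv2.imwrite("pics/s1.png",im[:600] if 0 else cv2.resize(im,(392,600)))
d=cam("scene");show(d,(170,130,380,280),3,"s2.png")
# spoons mask & bowl mask
for n,q in (("side",c),("scene",d)):
    hsv=cv2.cvtColor(q["color"],cv2.COLOR_RGB2HSV)
    for nm,lo,hi,z in (("spoon",(18,90,120),(32,255,255),.011),("orange",(5,120,60),(16,255,255),.06)):
        m=cv2.inRange(hsv,lo,hi)
        N,_,S,C=cv2.connectedComponentsWithStats(m)
        for i in range(1,N):
            if S[i,4]>40:
                pts=np.argwhere(_==i)[:,::-1].astype(np.float32)
                (cx,cy),(w,h),a=cv2.minAreaRect(pts)
                dd=pts-pts.mean(0);v=np.linalg.svd(dd,full_matrices=False)[2][0];t=dd@v
                e=[pts.mean(0)+v*t.min(),pts.mean(0)+v*t.max()]
                print(n,nm,S[i],np.round([cx,cy,w,h]),np.round(plane(q,e,z),3).tolist())
E
```

```text
side spoon [395 143  11  11  47] [400. 149.  13.   4.] [[1.156, 0.146, 0.011], [1.168, 0.096, 0.011]]
side spoon [318 176  15  24  95] [324. 189.  25.   7.] [[0.801, 0.126, 0.011], [0.796, 0.022, 0.011]]
side spoon [294 183  18  18  94] [302. 191.  19.   9.] [[0.71, 0.133, 0.011], [0.718, 0.058, 0.011]]
side spoon [304 182  15  13 116] [313. 188.  12.  12.] [[0.729, 0.101, 0.011], [0.781, 0.089, 0.011]]
side spoon [343 201  16   7  47] [350. 204.   6.  15.] [[0.832, -0.014, 0.011], [0.889, -0.022, 0.011]]
side orange [ 0 11 29 14 57] [14. 18.  9. 29.] [[-0.112, 1.499, 0.06], [-0.248, 1.498, 0.06]]
side orange [175  82  16  13  74] [184.  88.   5.  17.] [[0.494, 0.732, 0.06], [0.423, 0.704, 0.06]]
side orange [203 143   6  16  49] [206. 150.  16.   3.] [[0.443, 0.411, 0.06], [0.435, 0.337, 0.06]]
side orange [245 145  35  33 871] [262. 160.  33.  33.] [[0.561, 0.276, 0.06], [0.677, 0.22, 0.06]]
side orange [331 145  16   9  74] [338. 149.   8.  15.] [[0.883, 0.196, 0.06], [0.934, 0.169, 0.06]]
side orange [345 151  15  16 109] [354. 158.  16.  11.] [[0.948, 0.095, 0.06], [0.928, 0.153
[... 330 characters left out ...]
211  18  14  85] [320. 216.  11.  19.] [[0.685, -0.055, 0.06], [0.754, -0.035, 0.06]]
side orange [486 300   7  12  53] [489. 306.   6.  11.] [[1.077, -0.515, 0.06], [1.054, -0.543, 0.06]]
scene spoon [302 160  11  17  96] [307. 168.  16.  10.] [[0.927, 0.099, 0.011], [0.817, 0.054, 0.011]]
scene spoon [346 229  14  23  50] [353. 240.  25.   4.] [[0.574, -0.196, 0.011], [0.48, -0.269, 0.011]]
scene orange [237 172  31  27 610] [252. 184.  28.  28.] [[0.582, 0.312, 0.06], [0.643, 0.192, 0.06]]
scene orange [298 182  13  14 107] [304. 190.  11.  11.] [[0.661, 0.053, 0.06], [0.679, 0.003, 0.06]]
scene orange [207 195  13   8  50] [213. 198.  13.   4.] [[0.464, 0.401, 0.06], [0.456, 0.34, 0.06]]
```

View pics/s1.png

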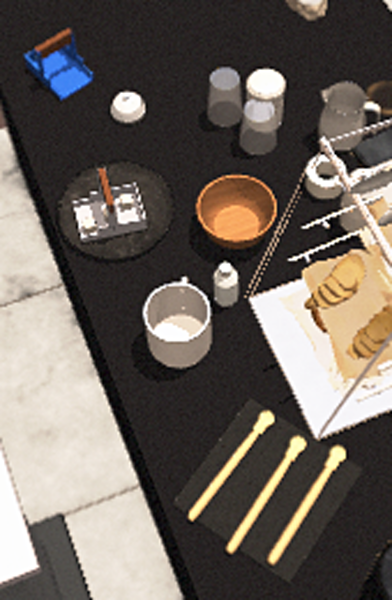

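View pics/s2.png

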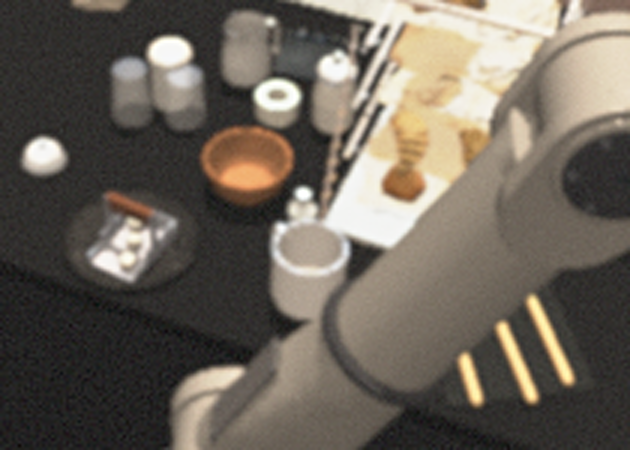

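The crops confirm the picture. The steel scoop with lumps sits on the round tray; the blue one, at s1 (60,65), is a decoy. The crock at s1 (178,312) has its handle on the far side at (183,282). The bowl is at (236,210). The three spoons have their bowl ends up-right at (265,415), (297,441) and (338,453).

```bash
python3 - <<'E'
from h import *
c=cam("side")
f=lambda L:[(160+x/2.306,70+y/2.306) for x,y in L]
p=lambda L,z:print(np.round(plane(c,f(L),z),3).tolist())
p([(265,415),(297,441),(338,453),(193,518),(231,550),(272,560)],.011)
p([(178,312),(183,282),(236,205)],.1);p([(236,205)],.06);p([(116,210)],.012);p([(100,168),(110,212)],.11)
p([(75,212),(80,243),(147,228),(138,182)],.03);p([(225,303),(325,195)],0)
E
```

```text
[[0.53, -0.08, 0.011], [0.557, -0.135, 0.011], [0.605, -0.175, 0.011], [0.374, -0.183, 0.011], [0.406, -0.246, 0.011], [0.453, -0.28, 0.011]]
[[0.46, 0.087, 0.1], [0.485, 0.131, 0.1], [0.613, 0.23, 0.1]]
[[0.624, 0.255, 0.06]]
[[0.446, 0.353, 0.012]]
[[0.436, 0.374, 0.11], [0.423, 0.287, 0.11]]
[[0.379, 0.363, 0.03], [0.368, 0.302, 0.03], [0.479, 0.288, 0.03], [0.497, 0.38, 0.03]]
[[0.55, 0.124, 0.0], [0.789, 0.253, 0.0]]
```

Request:
send_rows(
  increments=[
    [0.025, 0.04, 0.01, 0, 0, 0, 100],
    [0.025, 0.04, 0.01, 0, 0, 0, 100],
    [0.025, 0.04, 0.01, 0, 0, 0, 100],
    [0.025, 0.04, 0.01, 0, 0, 0, 100],
    [0.025, 0.04, 0.01, 0, 0, 0, 100],
    [0.025, 0.04, 0.01, 0, 0, 0, 100],
    [0.025, 0.04, 0.01, 0, 0, 0, 100],
    [0.025, 0.04, 0, 0, 0, 0, 100],
    [0.025, 0.04, 0, 0, 0, 0, 100],
    [0.025, 0.04, 0, 0, 0, 0, 100],
  ],
)

```text
clock: 1.13
position: [0.3791, -0.3058, 0.2923]
tcp_rot: [0.0, 0.993, 0.12, 0.0]
wrist_force: [1.1, -0.0, -0.5]
grip_width: 0.999
finger_force: 0.0
```

Request:
send_rows(
  increments=[
    [0.007, 0.04, 0, 0, 0, 0, 100],
    [0.007, 0.04, 0, 0, 0, 0, 100],
    [0.007, 0.04, 0, 0, 0, 0, 100],
    [0.007, 0.04, 0, 0, 0, 0, 100],
    [0.007, 0.04, 0, 0, 0, 0, 100],
    [0.007, 0.04, 0, 0, 0, 0, 100],
    [0.007, 0.04, 0, 0, 0, 0, 100],
    [0.007, 0.04, 0, 0, 0, 0, 100],
    [0.007, 0.04, 0, 0, 0, 0, 100],
    [0.007, 0.04, 0, 0, 0, 0, 100],
  ],
)

```text
clock: 1.97
position: [0.4484, 0.0943, 0.2922]
tcp_rot: [0.0, 0.993, 0.12, 0.001]
wrist_force: [1.9, 0.0, 0.4]
grip_width: 0.998
finger_force: 0.0
```

```bash
python3 - <<'E'
from h import *
st()
c=cam("wrist");cv2.imwrite("pics/w1.png",c["color"][:,:,::-1])
E
```

```text
t 1.97 pos [0.4484 0.0943 0.2922] rot [[0.971, 0.238, 0.001], [0.238, -0.971, -0.0], [0.001, 0.001, -1.0]] q [ 0.24  0.1  -0.62  1.94  0.06  1.12 -1.73] w 0.998 F [1.9 0.  0.4]
```

View pics/w1.png

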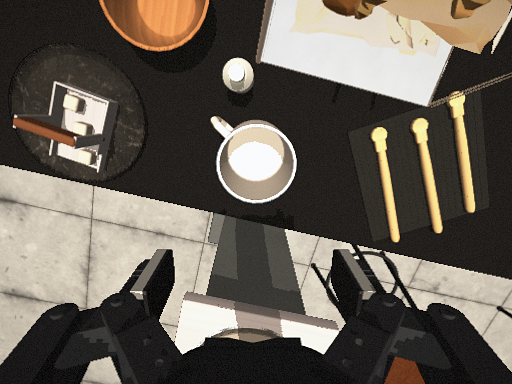

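The wrist view shows everything:
- **Tray:** about (77,112).
- **Scoop pan:** corners near (55,85), (117,100), (100,170) and (50,158), with the brown grip at (43,130).
- **Lumps:** (73,102), (80,128) and (85,155).
- **Bowl:** (155,10).
- **Bottle:** (238,75).
- **Crock:** (257,162), handle at (221,127).
- **Spoons:** on the mat, bowl ends up.

The scoop on the tray is steel, so it's the one meant. I'll crop it to find its open side.

```bash
python3 - <<'E'
from h import *
c=cam("wrist");show(c,(0,40,155,190),4,"w1c.png")
np.save("c1.npy",c,allow_pickle=True)
p=lambda n,L,z:print(n,np.round(plane(c,L,z),3).tolist())
hsv=cv2.cvtColor(c["color"],cv2.COLOR_RGB2HSV)
m=cv2.inRange(hsv,(12,70,120),(35,255,255));N,l,S,C=cv2.connectedComponentsWithStats(m)
for i in range(1,N):
    if S[i,4]>300:
        pts=np.argwhere(l==i)[:,::-1].astype(float);d=pts-pts.mean(0);v=np.linalg.svd(d,full_matrices=False)[2][0];t=d@v
        e=[pts.mean(0)+v*t.min(),pts.mean(0)+v*t.max()];print(S[i]);p("sp",e,.011)
p("crock ctr,l,r,handle",[(257,162),(217,162),(296,162),(217,121)],.1)
p("bottle base,mat",[(238,92)],0)
E
```

```text
[ 110    0  110   54 3889]
sp [[0.575, 0.333, 0.011], [0.622, 0.192, 0.011]]
[346   0  41  21 388]
sp [[0.684, 0.035, 0.011], [0.68, -0.02, 0.011]]
[ 376    0  136   60 4480]
sp [[0.689, -0.003, 0.011], [0.705, -0.195, 0.011]]
[ 446   95   34  122 1235]
sp [[0.614, -0.169, 0.011], [0.448, -0.282, 0.011]]
[ 418  122   30  115 1161]
sp [[0.567, -0.132, 0.011], [0.4, -0.246, 0.011]]
[ 377  131   28  115 1100]
sp [[0.539, -0.079, 0.011], [0.366, -0.182, 0.011]]
crock ctr,l,r,handle [[0.462, 0.101, 0.1], [0.45, 0.149, 0.1], [0.474, 0.054, 0.1], [0.498, 0.159, 0.1]]
bottle base,mat [[0.538, 0.149, 0.0]]
```

View pics/w1c.png

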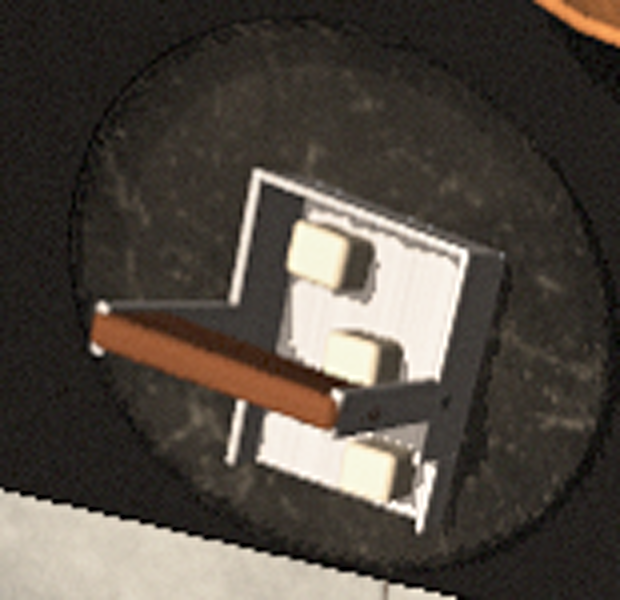

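The enlarged crop confirms the steel scoop. Its back wall is at the top (crop (258,172) to (467,250)), the open front is toward the robot, and it holds three lumps. The grip's top surface is centred near crop (215,370).

```bash
python3 - <<'E'
from h import *
c=np.load("c1.npy",allow_pickle=True).item()
f=lambda L:[(x/4,40+y/4) for x,y in L]
a=plane(c,f([(258,172),(467,250),(232,460),(420,528)]),.042);print(np.round(a,4).tolist(),a.mean(0))
b=plane(c,f([(95,330),(335,410)]),.102);print(b.mean(0),np.degrees(np.arctan2(*(b[0]-b[1])[[1,0]])))
d=a[:2].mean(0)-a[2:].mean(0);print("yaw",np.degrees(np.arctan2(d[1],d[0])),np.linalg.norm(d),np.linalg.norm(a[0]-a[1]))
# tray circle: points on the edge
t=plane(c,f([(75,260),(610,340),(270,18),(370,570),(130,105),(560,150),(480,540)]),.010);A=np.c_[2*t[:,:2],np.ones(len(t))];s=np.linalg.lstsq(A,(t[:,:2]**2).sum(1),rcond=None)[0]
print("tray",s[:2],np.sqrt(s[2]+s[:2]@s[:2]))
st()
E
```

```text
[[0.4912, 0.374, 0.042], [0.4835, 0.3034, 0.042], [0.3898, 0.3794, 0.042], [0.3813, 0.3108, 0.042]] [0.43642989 0.34190617 0.042     ]
[0.43708786 0.34564166 0.102     ] 84.98480081648971
yaw -3.6058633065643644 0.10197766317980245 0.0710467809303189
tray [0.44761391 0.35903207] 0.09905438200150672
t 2.07 pos [0.4486 0.0995 0.2925] rot [[0.969, 0.248, 0.002], [0.248, -0.969, 0.003], [0.003, -0.003, -1.0]] q [ 0.24  0.1  -0.63  1.94  0.06  1.12 -1.73] w 1.0 F [-1.3 -0.1  0.3]
```

Request:
send_rows(
  increments=[
    [-0.001, 0.0245, -0.004, 0, 0, 0.123, 60],
    [-0.001, 0.0245, -0.004, 0, 0, 0.123, 60],
    [-0.001, 0.0245, -0.004, 0, 0, 0.123, 60],
    [-0.001, 0.0245, -0.004, 0, 0, 0.123, 60],
    [-0.001, 0.0245, -0.004, 0, 0, 0.123, 60],
    [-0.001, 0.0245, -0.004, 0, 0, 0.123, 60],
    [-0.001, 0.0245, -0.004, 0, 0, 0.123, 60],
    [-0.001, 0.0245, -0.004, 0, 0, 0.123, 60],
    [-0.001, 0.0245, -0.004, 0, 0, 0.123, 60],
    [-0.001, 0.0245, -0.004, 0, 0, 0.123, 60],
  ],
)

```text
clock: 2.9
position: [0.4387, 0.3378, 0.2515]
tcp_rot: [0.0, 0.74, 0.673, -0.0]
wrist_force: [0.0, 0.5, -0.2]
grip_width: 0.599
finger_force: 0.0
```

Request:
send_rows(
  increments=[
    [0, 0, 0, 0, 0, 0, 60],
    [0, 0, 0, 0, 0, 0, 60],
    [0, 0, 0, 0, 0, 0, 60],
  ],
)

```text
clock: 3.15
position: [0.4388, 0.3364, 0.2515]
tcp_rot: [0.0, 0.742, 0.67, -0.0]
wrist_force: [-0.7, -0.1, 0.6]
grip_width: 0.603
finger_force: 0.0
```

```bash
python3 - <<'E'
from h import *
st()
c=cam("wrist");cv2.imwrite("pics/w2.png",c["color"][:,:,::-1]);np.save("c2.npy",c,allow_pickle=True)
E
```

```text
t 3.15 pos [0.4388 0.3364 0.2515] rot [[0.102, 0.995, -0.0], [0.995, -0.102, -0.001], [-0.001, -0.0, -1.0]] q [-0.07  0.38 -0.88  1.78  0.33  1.13 -1.16] w 0.603 F [-0.7 -0.1  0.6]
```

View pics/w2.png

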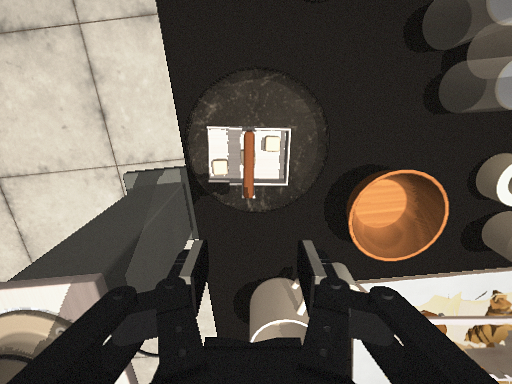

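The wrist view from above shows the grip plate from (249,131) to (249,197), the pan from (208,126) to (290,187), the tray centred near (257,140), and the bowl rim around (398,215).

```bash
cat >> h.py <<'E'
def circ(t):
    A=np.c_[2*t[:,:2],np.ones(len(t))];s=np.linalg.lstsq(A,(t[:,:2]**2).sum(1),rcond=None)[0]
    return np.round(np.r_[s[:2],np.sqrt(s[2]+s[:2]@s[:2])],4)
def bowl(c):
    hsv=cv2.cvtColor(c["color"],cv2.COLOR_RGB2HSV);m=cv2.inRange(hsv,(4,110,70),(20,255,255))
    k=max(cv2.findContours(m,cv2.RETR_EXTERNAL,cv2.CHAIN_APPROX_NONE)[0],key=cv2.contourArea)
    h=cv2.convexHull(k)[:,0].astype(float)
    return h
E
python3 - <<'E'
from h import *
c=np.load("c2.npy",allow_pickle=True).item()
b=plane(c,[(250,131),(249,197)],.102);print("grip",b,b.mean(0),np.degrees(np.arctan2(*(b[0]-b[1])[[1,0]])))
a=plane(c,[(208,126),(292,129),(289,187),(209,180)],.042);print("pan",a.mean(0),a)
print("tray",circ(plane(c,[(186,140),(329,140),(253,68),(240,210),(310,92),(205,95),(305,195)],.011)))
h=bowl(c);print(h.min(0),h.max(0),"bowl",circ(plane(c,h,.06)))
print("bowl hand",circ(plane(c,[(348,215),(448,205),(410,170),(390,262)],.06)))
E
```

```text
grip [[0.4406258  0.3896803  0.102     ]
 [0.4318841  0.31755671 0.102     ]] [0.43625495 0.3536185  0.102     ] 83.08921001214195
pan [0.43568915 0.35223634 0.042     ] [[0.38806713 0.39556435 0.042     ]
 [0.49214201 0.38119092 0.042     ]
 [0.48385142 0.3058065  0.042     ]
 [0.37869606 0.32638357 0.042     ]]
tray [0.4478 0.359  0.0987]
[348. 169.] [448. 261.] bowl [0.6227 0.2545 0.0661]
bowl hand [0.6219 0.2532 0.0661]
```

Request:
send_rows(
  increments=[
    [-0.0025, 0.015, -0.02, 0, 0, -0.014, 60],
    [0, 0.002, -0.03, 0, 0, 0, 60],
    [0, 0, -0.03, 0, 0, 0, 60],
    [0, 0, -0.03, 0, 0, 0, 60],
    [0, 0, -0.03, 0, 0, 0, 60],
    [0, 0, -0.022, 0, 0, 0, 60],
    [0, 0, -0.02, 0, 0, 0, 60],
    [0, 0, 0, 0, 0, 0, 60],
    [0, 0, 0, 0, 0, 0, 0],
    [0, 0, 0, 0, 0, 0, 0],
  ],
  grip_force=60,
)

```text
clock: 4.03
position: [0.4369, 0.3545, 0.0712]
tcp_rot: [0.0, 0.747, 0.665, 0.001]
wrist_force: [0.3, 0.4, 0.8]
grip_width: 0.324
finger_force: 0.0
```

Request:
send_rows(
  increments=[
    [0, 0, 0, 0, 0, 0, 0],
    [0, 0, 0, 0, 0, 0, 0],
    [0, 0, 0, 0, 0, 0, 0],
    [0, 0, 0, 0, 0, 0, 0],
  ],
)

```text
clock: 4.37
position: [0.4373, 0.3549, 0.0711]
tcp_rot: [0.0, 0.747, 0.665, 0.001]
wrist_force: [2.7, -0.5, 5.5]
grip_width: 0.123
finger_force: 59.7
```

Request:
send_rows(
  increments=[
    [0, 0, 0.006, 0, 0, 0, 0],
    [0, 0, 0.015, 0, 0, 0, 0],
    [0, 0, 0.02, 0, 0.02, 0, 0],
    [0, 0, 0.02, 0.006, 0.05, 0, 0],
    [0, 0, 0.02, 0.006, 0.05, 0, 0],
    [0, 0, 0.02, 0.006, 0.05, 0, 0],
    [0, 0, 0.02, 0, 0.03, 0, 0],
    [0.005, -0.002, 0.02, 0, 0, 0, 0],
    [0.01, -0.005, 0.01, 0, 0, 0, 0],
    [0.014, -0.007, 0, 0, 0, 0, 0],
  ],
)

```text
clock: 5.2
position: [0.4646, 0.3422, 0.2243]
tcp_rot: [-0.073, 0.741, 0.664, -0.067]
wrist_force: [-0.2, 0.9, -2.1]
grip_width: 0.124
finger_force: 58.6
```

Request:
send_rows(
  increments=[
    [0.02, -0.01, 0, 0, 0, 0, 0],
    [0.022, -0.011, 0, 0, 0, 0, 0],
    [0.022, -0.011, 0, 0, 0, 0, 0],
    [0.022, -0.011, 0, 0, 0, 0, 0],
    [0.022, -0.011, 0, 0, 0, 0, 0],
    [0.02, -0.011, 0, 0, 0, 0, 0],
    [0.017, -0.01, 0, 0, 0, 0, 0],
    [0.013, -0.007, 0, 0, 0, 0, 0],
    [0.008, -0.005, 0, 0, 0, 0, 0],
    [0, 0, 0, 0, 0, 0, 0],
  ],
)

```text
clock: 6.03
position: [0.6327, 0.2508, 0.2195]
tcp_rot: [-0.073, 0.744, 0.661, -0.069]
wrist_force: [0.4, -1.3, -2.4]
grip_width: 0.128
finger_force: 58.6
```

```bash
python3 - <<'E'
from h import *
st()
c=cam("side");show(c,(180,80,340,240),4,"p1.png")
im=cv2.imread("pics/p1.png");cv2.imwrite("pics/p1.png",cv2.resize(im,(600,600)))
E
```

```text
t 6.03 pos [0.6327 0.2508 0.2195] rot [[0.117, 0.973, -0.199], [0.993, -0.116, 0.017], [-0.006, -0.2, -0.98]] q [ 0.04  0.72 -0.79  1.35  0.36  1.41 -0.85] w 0.128 F [ 0.4 -1.3 -2.4]
```

View pics/p1.png

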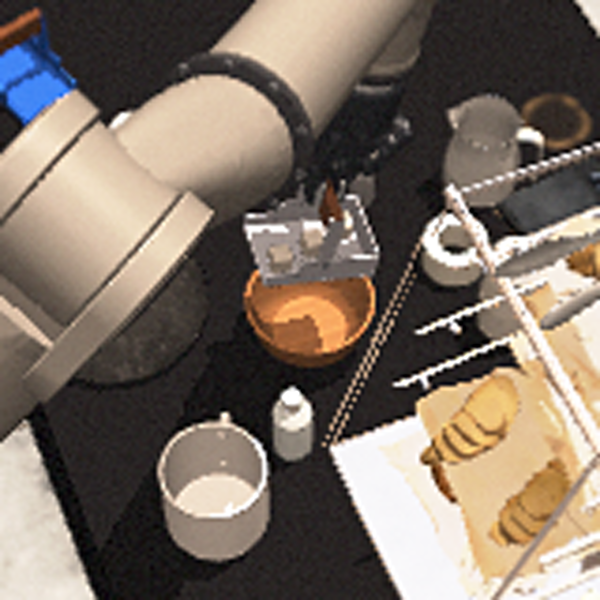

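Three lumps are still in the scoop, above the bowl at (312,315), and the bowl hasn't moved. Tipping now.

Request:
send_rows(
  increments=[
    [0, 0.001, -0.006, -0.007, -0.06, 0, 0],
    [0, 0.001, -0.006, -0.007, -0.06, 0, 0],
    [0, 0.001, -0.006, -0.007, -0.06, 0, 0],
    [0, 0, -0.006, -0.007, -0.06, 0, 0],
    [0, 0, -0.006, -0.007, -0.06, 0, 0],
    [0, 0, -0.006, -0.007, -0.06, 0, 0],
    [0, 0, -0.006, -0.007, -0.06, 0, 0],
    [0, 0, -0.006, -0.007, -0.06, 0, 0],
    [0, 0, -0.006, -0.007, -0.06, 0, 0],
    [0, 0, -0.006, -0.007, -0.06, 0, 0],
  ],
)

```text
clock: 6.92
position: [0.6289, 0.2576, 0.1607]
tcp_rot: [0.151, 0.731, 0.652, 0.132]
wrist_force: [-0.3, 0.1, -2.6]
grip_width: 0.125
finger_force: 58.8
```

Request:
send_rows(
  increments=[
    [0, 0, -0.004, -0.004, -0.04, 0, 0],
    [0, 0, -0.004, -0.004, -0.04, 0, 0],
    [0, 0, -0.004, -0.004, -0.04, 0, 0],
    [0, 0, -0.004, -0.004, -0.04, 0, 0],
    [0, 0, -0.002, -0.004, -0.04, 0, 0],
    [0, 0, -0.002, -0.004, -0.04, 0, 0],
    [-0.002, 0, 0, -0.004, -0.04, 0, 0],
    [-0.002, 0, 0, -0.006, -0.05, 0, 0],
    [-0.002, 0, 0, -0.006, -0.05, 0, 0],
    [-0.002, 0, 0, -0.006, -0.05, 0, 0],
  ],
)

```text
clock: 7.75
position: [0.6211, 0.2579, 0.1411]
tcp_rot: [0.303, 0.682, 0.608, 0.271]
wrist_force: [-0.0, -0.0, -2.1]
grip_width: 0.125
finger_force: 58.9
```

Request:
send_rows(
  increments=[
    [-0.002, 0, 0, -0.006, -0.05, 0, 0],
    [-0.002, 0, 0, -0.006, -0.05, 0, 0],
    [0, 0, 0, -0.006, -0.05, 0, 0],
    [0, 0, 0, -0.006, -0.05, 0, 0],
    [0, 0, 0, 0, 0, 0, 0],
    [0, 0, 0, 0, 0, 0, 0],
    [0, 0, 0, 0, 0, 0, 0],
    [0, 0, 0, 0, 0, 0, 0],
  ],
)

```text
clock: 8.42
position: [0.6192, 0.2566, 0.1416]
tcp_rot: [0.37, 0.649, 0.577, 0.329]
wrist_force: [1.4, 0.1, -1.5]
grip_width: 0.126
finger_force: 59.0
```

```bash
python3 - <<'E'
from h import *
st()
c=cam("side");show(c,(200,100,320,200),5,"p2.png")
E
```

```text
t 8.42 pos [0.6192 0.2566 0.1416] rot [[0.118, 0.505, 0.855], [0.993, -0.06, -0.101], [0.0, 0.861, -0.509]] q [-0.5   0.57 -0.42  2.23  1.95  1.05 -2.63] w 0.126 F [ 1.4  0.1 -1.5]
```

View pics/p2.png

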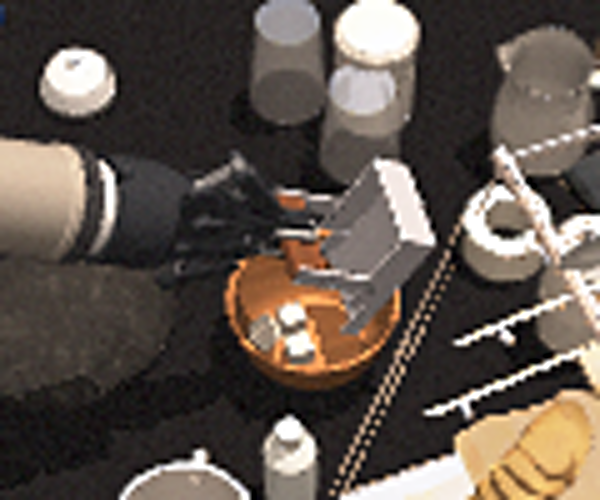

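All three lumps lie in the bowl, near (290,335) in the crop, and the scoop is empty. I'll lift, level the scoop and carry it back to the tray.

Request:
send_rows(
  increments=[
    [-0.002, 0, 0.02, 0, 0, 0, 0],
    [0, 0, 0.02, 0, 0, 0, 0],
    [0, 0, 0.02, 0.006, 0.05, 0, 0],
    [0, 0, 0.015, 0.011, 0.1, 0, 0],
    [0, 0, 0.015, 0.011, 0.1, 0, 0],
    [0, 0, 0, 0.011, 0.1, 0, 0],
    [-0.01, 0, 0, 0.011, 0.1, 0, 0],
    [-0.01, 0, 0, 0.011, 0.1, 0, 0],
    [-0.01, 0.005, 0, 0.011, 0.1, 0, 0],
    [-0.02, 0.01, 0, 0.011, 0.1, 0, 0],
  ],
)

```text
clock: 9.3
position: [0.5698, 0.2662, 0.2252]
tcp_rot: [0.135, 0.737, 0.654, 0.108]
wrist_force: [0.3, -1.7, -2.3]
grip_width: 0.126
finger_force: 58.9
```

Request:
send_rows(
  increments=[
    [-0.02, 0.01, 0, 0.011, 0.1, 0, 0],
    [-0.02, 0.012, 0, 0.011, 0.1, 0, 0],
    [-0.02, 0.012, 0, 0.009, 0.08, 0, 0],
    [-0.02, 0.012, 0, 0, 0, 0, 0],
    [-0.015, 0.012, 0, 0, 0, 0, 0],
    [-0.01, 0.01, 0, 0, 0, 0, 0],
    [0, 0, 0, 0, 0, 0, 0],
    [0, 0, 0, 0, 0, 0, 0],
  ],
)

```text
clock: 9.97
position: [0.4637, 0.336, 0.224]
tcp_rot: [0.032, 0.745, 0.666, 0.015]
wrist_force: [0.7, -0.6, -1.9]
grip_width: 0.127
finger_force: 59.1
```

```bash
python3 - <<'E'
from h import *
st()
E
```

```text
t 9.97 pos [0.4637 0.336  0.224 ] rot [[0.112, 0.992, 0.066], [0.994, -0.11, -0.027], [-0.02, 0.068, -0.997]] q [-0.23  0.38 -0.69  1.8   0.35  1.04 -1.17] w 0.127 F [ 0.7 -0.6 -1.9]
```

Request:
send_rows(
  increments=[
    [-0.005, 0.008, 0, 0.009, 0.022, 0, 0],
    [-0.005, 0.008, 0, 0.009, 0.022, 0, 0],
    [-0.005, 0.009, 0, 0.009, 0.022, 0, 0],
    [0, 0, -0.03, 0, 0, 0, 0],
    [0, 0, -0.03, 0, 0, 0, 0],
    [0, 0, -0.03, 0, 0, 0, 0],
    [0, 0, -0.03, 0, 0, 0, 0],
    [0, 0, -0.015, 0, 0, 0, 0],
    [0, 0, 0, 0, 0, 0, 0],
    [0, 0, 0, 0, 0, 0, 0],
  ],
)

```text
clock: 10.8
position: [0.4486, 0.3611, 0.0879]
tcp_rot: [-0.001, 0.746, 0.666, -0.002]
wrist_force: [-0.5, 0.5, -1.8]
grip_width: 0.125
finger_force: 58.9
```

```bash
python3 - <<'E'
from h import *
st()
E
```

```text
t 10.8 pos [0.4486 0.3611 0.0879] rot [[0.113, 0.994, -0.003], [0.994, -0.113, -0.001], [-0.001, -0.003, -1.0]] q [-0.31  0.57 -0.63  1.88  0.44  0.84 -1.28] w 0.125 F [-0.5  0.5 -1.8]
```

Request:
send_rows(
  increments=[
    [0, 0, -0.008, 0, 0, 0, 0],
    [0, 0, -0.005, 0, 0, 0, 0],
    [0, 0, -0.003, 0, 0, 0, 0],
    [0, 0, -0.001, 0, 0, 0, 0],
    [0, 0, 0, 0, 0, 0, 0],
  ],
)

```text
clock: 11.22
position: [0.4488, 0.3609, 0.0715]
tcp_rot: [-0.0, 0.746, 0.666, -0.001]
wrist_force: [-0.5, 0.4, -2.2]
grip_width: 0.129
finger_force: 59.1
```

Request:
send_rows(
  increments=[
    [0, 0, 0, 0, 0, 0, 40],
    [0, 0, 0, 0, 0, 0, 60],
    [0, 0, 0, 0, 0, 0, 60],
    [0, 0, 0, 0, 0, 0, 60],
    [0, 0, 0.02, 0, 0, 0, 60],
    [0, 0, 0.04, 0, 0, 0, 60],
    [0, 0, 0.04, 0, 0, 0, 60],
    [0, 0, 0.04, 0, 0, 0, 60],
    [0, 0, 0.03, 0, 0, 0, 60],
    [0, 0, 0.02, 0, 0, 0, 60],
  ],
)

```text
clock: 12.05
position: [0.4493, 0.3621, 0.2656]
tcp_rot: [-0.0, 0.746, 0.666, 0.002]
wrist_force: [-0.1, 1.2, -0.4]
grip_width: 0.6
finger_force: 0.0
```

```bash
python3 - <<'E'
from h import *
st()
c=cam("wrist");np.save("c3.npy",c,allow_pickle=True);cv2.imwrite("pics/w3.png",c["color"][:,:,::-1])
E
```

```text
t 12.05 pos [0.4493 0.3621 0.2656] rot [[0.112, 0.994, 0.003], [0.994, -0.112, 0.003], [0.003, 0.002, -1.0]] q [-0.22  0.37 -0.73  1.72  0.27  1.15 -1.13] w 0.6 F [-0.1  1.2 -0.4]
```

View pics/w3.png

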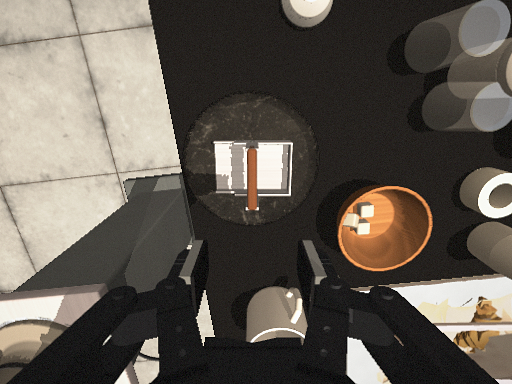

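Three lumps are in the bowl at (358,218) and the scoop is back upright on the tray at (253,168). I'll go over the spoons, turning the tool on the way.

```bash
python3 - <<'E'
from h import *
c=np.load("c3.npy",allow_pickle=True).item()
print("grip",plane(c,[(252,149),(252,210)],.102).mean(0))
print("pan",plane(c,[(214,142),(292,142),(291,196),(214,190)],.042).mean(0))
print("tray",circ(plane(c,[(185,155),(318,160),(250,93),(245,223),(300,115),(200,115),(300,208)],.011)))
print("bowl",circ(plane(c,bowl(c),.06)))
E
```

```text
grip [0.44776495 0.35874766 0.102     ]
pan [0.44909336 0.35964346 0.042     ]
tray [0.4476 0.3592 0.0981]
bowl [0.6226 0.2545 0.0661]
```

Request:
send_rows(
  increments=[
    [-0.003, -0.024, 0.004, 0, 0, 0.113, 100],
    [-0.003, -0.024, 0.004, 0, 0, 0.113, 100],
    [-0.003, -0.024, 0.004, 0, 0, 0.113, 100],
    [-0.003, -0.024, 0.004, 0, 0, 0.113, 100],
    [-0.003, -0.024, 0.004, 0, 0, 0.113, 100],
    [0, -0.024, 0.004, 0, 0, 0.113, 100],
    [0, -0.024, 0.004, 0, 0, 0.113, 100],
    [0, -0.024, 0.004, 0, 0, 0.113, 100],
    [0, -0.024, 0.004, 0, 0, 0.113, 100],
    [0, -0.024, 0.004, 0, 0, 0.113, 100],
  ],
)

```text
clock: 12.93
position: [0.4334, 0.1197, 0.3015]
tcp_rot: [0.0, 0.27, 0.963, -0.001]
wrist_force: [-0.2, 0.8, 1.0]
grip_width: 1.001
finger_force: 0.0
```

Request:
send_rows(
  increments=[
    [0, -0.024, 0, 0, 0, 0.113, 100],
    [0, -0.024, 0, 0, 0, 0.113, 100],
    [0, -0.024, 0, 0, 0, 0.113, 100],
    [0, -0.024, 0, 0, 0, 0.113, 100],
    [0, -0.024, 0, 0, 0, 0.113, 100],
    [0.006, -0.024, 0, 0, 0, 0.113, 100],
    [0.006, -0.024, 0, 0, 0, 0.113, 100],
    [0.006, -0.024, 0, 0, 0, 0.113, 100],
    [0.006, -0.024, 0, 0, 0, 0.113, 100],
    [0.006, -0.024, 0, 0, 0, 0.113, 100],
  ],
)

```text
clock: 13.77
position: [0.4637, -0.1202, 0.3014]
tcp_rot: [0.0, -0.287, 0.958, -0.001]
wrist_force: [0.5, -0.3, 0.2]
grip_width: 0.994
finger_force: 0.0
```

Request:
send_rows(
  increments=[
    [0, 0, 0, 0, 0, 0, 100],
    [0, 0, 0, 0, 0, 0, 100],
    [0, 0, 0, 0, 0, 0, 100],
  ],
)

```text
clock: 14.02
position: [0.4635, -0.1184, 0.3013]
tcp_rot: [0.0, -0.284, 0.959, -0.0]
wrist_force: [-0.2, 1.1, -1.3]
grip_width: 1.002
finger_force: 0.0
```

```bash
cat > sp.py <<'E'
from h import *
def spoons(c):
    hsv=cv2.cvtColor(c["color"],cv2.COLOR_RGB2HSV)
    m=cv2.inRange(hsv,(12,70,120),(35,255,255));N,l,S,C=cv2.connectedComponentsWithStats(m)
    out=[]
    for i in range(1,N):
        if S[i,4]>300:
            pts=np.argwhere(l==i)[:,::-1].astype(float);d=pts-pts.mean(0);u,s,vt=np.linalg.svd(d,full_matrices=False);v=vt[0];t=d@v
            if s[0]<5*s[1]: continue
            wid=[np.std((d@vt[1])[t<t.min()+12]),np.std((d@vt[1])[t>t.max()-12])]
            e=plane(c,[pts.mean(0)+v*t.min(),pts.mean(0)+v*t.max()],.011)
            f,tp=(e[0],e[1]) if wid[0]>wid[1] else (e[1],e[0])
            a=(f-tp);print("px",S[i].tolist(),"foot",np.round(f,3),"top",np.round(tp,3),"len",round(np.linalg.norm(a),4),"yaw",round(np.degrees(np.arctan2(a[1],a[0])),1))
E
python3 - <<'E'
from sp import *
st();c=cam("wrist");np.save("c4.npy",c,allow_pickle=True);cv2.imwrite("pics/w4.png",c["color"][:,:,::-1]);spoons(c)
E
```

```text
t 14.02 pos [ 0.4635 -0.1184  0.3013] rot [[-0.839, -0.544, 0.001], [-0.544, 0.839, -0.0], [-0.001, -0.001, -1.0]] q [ 0.77  0.14 -0.71  1.88  0.1   1.15  2.17] w 1.002 F [-0.2  1.1 -1.3]
px [200, 76, 20, 130, 1136] foot [ 0.566 -0.131  0.011] top [ 0.401 -0.245  0.011] len 0.2007 yaw 34.4
px [242, 82, 16, 128, 1102] foot [ 0.54  -0.077  0.011] top [ 0.369 -0.18   0.011] len 0.1996 yaw 30.9
px [162, 91, 25, 126, 1114] foot [ 0.614 -0.168  0.011] top [ 0.449 -0.281  0.011] len 0.2007 yaw 34.4
```

Request:
send_rows(
  increments=[
    [-0.014, -0.01, -0.03, 0, 0, -0.037, 45],
    [-0.014, -0.01, -0.035, 0, 0, 0, 45],
    [-0.014, -0.01, -0.035, 0, 0, 0, 45],
    [-0.0145, -0.0086, -0.035, 0, 0, 0, 45],
    [0, 0, -0.035, 0, 0, 0, 45],
    [0, 0, -0.035, 0, 0, 0, 45],
    [0, 0, -0.035, 0, 0, 0, 45],
    [0, 0, -0.025, 0, 0, 0, 45],
    [0, 0, -0.01, 0, 0, 0, 45],
    [0, 0, 0, 0, 0, 0, 45],
  ],
)

```text
clock: 14.9
position: [0.4061, -0.1562, 0.025]
tcp_rot: [-0.001, -0.267, 0.964, 0.001]
wrist_force: [0.0, 0.6, 0.3]
grip_width: 0.45
finger_force: 0.0
```

```bash
python3 - <<'E'
from h import *
st()
E
```

```text
t 14.9 pos [ 0.4061 -0.1562  0.025 ] rot [[-0.857, -0.515, -0.002], [-0.515, 0.857, 0.001], [0.001, 0.002, -1.0]] q [ 0.66  0.48 -0.51  2.23  0.46  0.53  1.9 ] w 0.45 F [0.  0.6 0.3]
```

Request:
send_rows(
  increments=[
    [0, 0, -0.009, 0, 0, 0, 45],
    [0, 0, -0.006, 0, 0, 0, 45],
    [0, 0, -0.0035, 0, 0, 0, 45],
    [0, 0, 0, 0, 0, 0, 45],
    [0, 0, 0, 0, 0, 0, 0],
    [0, 0, 0, 0, 0, 0, 0],
    [0, 0, 0, 0, 0, 0, 0],
    [0, 0, 0, 0, 0, 0, 0],
    [0, 0, 0, 0, 0, 0, 0],
  ],
  grip_force=40,
)

```text
clock: 15.65
position: [0.4076, -0.1579, 0.0085]
tcp_rot: [0.001, -0.266, 0.964, -0.001]
wrist_force: [-1.1, 0.4, 6.1]
grip_width: 0.135
finger_force: 39.1
```

Request:
send_rows(
  increments=[
    [0, 0, 0.01, 0, 0, 0, 0],
    [0, 0, 0.02, 0, 0, 0, 0],
    [0, -0.005, 0.035, 0, 0, 0, 0],
    [0, -0.01, 0.035, 0, 0, 0, 0],
    [0, -0.01, 0.035, 0, 0, -0.1, 0],
    [0, -0.01, 0.035, 0, 0, -0.12, 0],
    [0, -0.01, 0.035, 0, 0, -0.12, 0],
    [0, -0.01, 0.035, 0, 0, -0.12, 0],
    [0, 0, 0.035, 0, 0, -0.12, 0],
    [0, 0, 0.035, 0, 0, -0.12, 0],
  ],
)

```text
clock: 16.48
position: [0.4064, -0.2126, 0.3204]
tcp_rot: [0.001, 0.083, 0.997, -0.001]
wrist_force: [1.2, -0.2, 0.2]
grip_width: 0.136
finger_force: 39.3
```

Request:
send_rows(
  increments=[
    [0, 0, 0, 0, 0, -0.122, 0],
    [0, 0, 0, 0, 0, -0.122, 0],
    [0, 0, 0, 0, 0, -0.122, 0],
    [0, 0, 0, 0, 0, -0.122, 0],
    [0, 0, 0, 0, 0, -0.122, 0],
    [0, 0, 0, 0, 0, -0.122, 0],
    [0, 0, 0, 0, 0, -0.122, 0],
    [0, 0, 0, 0, 0, -0.122, 0],
    [0, 0.01, 0, 0, 0, -0.122, 0],
    [0, 0.02, 0, 0, 0, -0.122, 0],
  ],
)

```text
clock: 17.32
position: [0.4065, -0.1838, 0.3182]
tcp_rot: [-0.0, 0.64, 0.768, -0.001]
wrist_force: [0.2, 0.1, 0.3]
grip_width: 0.139
finger_force: 39.2
```

Request:
send_rows(
  increments=[
    [0, 0.02, 0, 0, 0, -0.122, 0],
    [0, 0.02, 0, 0, 0, -0.122, 0],
    [0, 0.02, 0, 0, 0, -0.122, 0],
    [0, 0.02, 0, 0, 0, -0.122, 0],
    [0, 0.02, 0, 0, 0, -0.122, 0],
    [0, 0.02, 0, 0, 0, -0.014, 0],
    [0, 0.02, 0, 0, 0, 0, 0],
    [0, 0.02, 0, 0, 0, 0, 0],
    [0, 0.02, 0, 0, 0, 0, 0],
    [0, 0, 0, 0, 0, 0, 0],
  ],
)

```text
clock: 18.15
position: [0.4067, 0.0016, 0.3186]
tcp_rot: [-0.0, 0.841, 0.541, -0.0]
wrist_force: [0.5, 0.2, -1.1]
grip_width: 0.14
finger_force: 39.2
```

```bash
python3 - <<'E'
from h import *
st()
E
```

```text
t 18.15 pos [0.4067 0.0016 0.3186] rot [[0.415, 0.91, -0.001], [0.91, -0.415, 0.001], [0.0, -0.001, -1.0]] q [ 0.61 -0.03 -0.73  1.99 -0.02  1.17 -0.54] w 0.14 F [ 0.5  0.2 -1.1]
```

Request:
send_rows(
  increments=[
    [0, 0, 0, 0.109, -0.05, 0, 0],
    [0, 0, 0, 0.109, -0.05, 0, 0],
    [0, 0, 0, 0.109, -0.05, 0, 0],
    [0, 0, 0, 0.109, -0.05, 0, 0],
    [0, 0, 0, 0.109, -0.05, 0, 0],
    [0, 0, 0, 0.109, -0.05, 0, 0],
    [0, 0, 0, 0.109, -0.05, 0, 0],
    [0, 0, 0, 0.109, -0.05, 0, 0],
    [0, 0, 0, 0, 0, 0, 0],
    [0, 0, 0, 0, 0, 0, 0],
  ],
)

```text
clock: 18.98
position: [0.4067, -0.0035, 0.3172]
tcp_rot: [-0.25, 0.749, 0.477, 0.387]
wrist_force: [-0.1, -0.2, -1.0]
grip_width: 0.135
finger_force: 39.2
```

```bash
python3 - <<'E'
from h import *
st()
E
```

```text
t 18.98 pos [ 0.4067 -0.0035  0.3172] rot [[0.247, 0.908, 0.34], [0.52, -0.42, 0.744], [0.818, -0.006, -0.576]] q [ 0.87  0.08 -0.34  2.24 -1.02  1.21  0.66] w 0.135 F [-0.1 -0.2 -1. ]
```

Request:
send_rows(
  increments=[
    [0.007, 0.011, 0, 0, 0, 0, 0],
    [0.007, 0.011, 0, 0, 0, 0, 0],
    [0.007, 0.011, 0, 0, 0, 0, 0],
    [0.007, 0.011, 0, 0.09, -0.041, 0, 0],
    [0.007, 0.011, 0, 0.09, -0.041, 0, 0],
    [0.007, 0.011, 0, 0.09, -0.041, 0, 0],
    [0.007, 0.011, 0, 0.09, -0.041, 0, 0],
    [0, 0, 0, 0.09, -0.041, 0, 0],
    [0, 0, 0, 0.09, -0.041, 0, 0],
    [0, 0, 0, 0, 0, 0, 0],
  ],
)

```text
clock: 19.82
position: [0.454, 0.07, 0.3116]
tcp_rot: [-0.379, 0.616, 0.386, 0.572]
wrist_force: [-0.7, -0.7, -1.9]
grip_width: 0.138
finger_force: 39.3
```

```bash
python3 - <<'E'
from h import *
st();c=cam("side");show(c,(150,90,330,290),3,"p3.png")
c=cam("wrist");cv2.imwrite("pics/w5.png",c["color"][:,:,::-1]);np.save("c5.npy",c,allow_pickle=True)
E
```

```text
t 19.82 pos [0.454  0.07   0.3116] rot [[0.047, 0.91, 0.412], [0.042, -0.414, 0.909], [0.998, -0.025, -0.058]] q [ 1.21  0.61 -0.89  2.32 -1.35  1.1   1.08] w 0.138 F [-0.7 -0.7 -1.9]
```

View pics/p3.png

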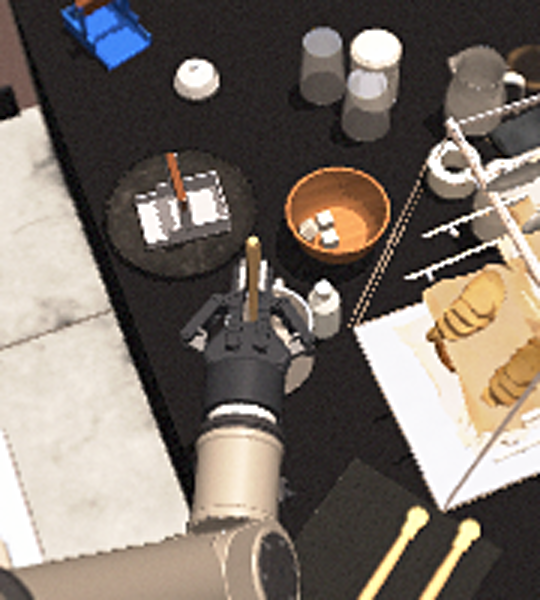

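```bash
python3 - <<'E'
from h import *
s=robot.get_state();p=np.array(s["position"]);M=quat(s["tcp_rot"]).as_matrix()
c=cam("side")
g=p-.005*M[:,2]
P=[g,g+.045*M[:,0],g-.155*M[:,0],g+.155*M[:,2],p-.1*M[:,2]]
print("pred side g,top,foot,alongz,palm",((proj(c,P)-[150,90])*3).round().tolist())
hsv=cv2.cvtColor(c["color"],cv2.COLOR_RGB2HSV)
m=cv2.inRange(hsv,(10,60,90),(35,255,255));
for y in range(165,205,3):
    xs=np.where(m[y,222:246])[0]+222;print(y,(y-90)*3,((xs-150)*3).tolist())
w=np.load("c5.npy",allow_pickle=True).item();print("pred wrist",proj(w,P[:4]).round().tolist())
hsv=cv2.cvtColor(w["color"],cv2.COLOR_RGB2HSV);m=cv2.inRange(hsv,(10,60,60),(35,255,255))
N,l,S,C=cv2.connectedComponentsWithStats(m);print(S[S[:,4]>150])
E
```

```text
pred side g,top,foot,alongz,palm [[252.0, 263.0], [251.0, 236.0], [257.0, 347.0], [262.0, 144.0], [246.0, 345.0]]
165 225 []
168 234 [246, 249, 252, 255]
171 243 [246, 249, 252, 255]
174 252 [246, 249, 252, 255, 258]
177 261 [249, 252, 255]
180 270 [249, 252, 255]
183 279 [249, 252, 255]
186 288 [249, 252, 255]
189 297 [249, 252, 255]
192 306 [249, 252, 255]
195 315 [249, 252]
198 324 []
201 333 []
204 342 []
pred wrist [[253.0, 252.0], [253.0, 177.0], [254.0, 434.0], [253.0, 182.0]]
[[     0      0    512    384 124419]
 [     0      0    154    174   6794]
 [   137      0    126     85   2570]
 [   298      0     92    205  10410]
 [   346      0    166    305  23091]
 [   245      6     29     30    273]
 [    93     35    106    140   3029]
 [   238     52     36     42    402]
 [   230     84     41     42    218]
 [   183     97     29     29    203]
 [   201    100     20     38    202]
 [   222    124     28     20    183]
 [     0    149     70    133   1841]
 [    53    155     66     67    844]
 [   239    179     27    164   3756]
 [   296    190     27     19    253]
 [    91    200     36     74    561]
 [   150    201     25     17    226]
 [    60    207     36     35    329]
 [   387    231    125     94   2793]
 [     0    237     50     92   1231]
 [    67    239     56     74    820]
 [   294    272     31     16    277]
 [   423    297     89     87   4452]
 [    56    304     23     27    194]
 [     4    311     52     30    331]]
```

The side view shows the spoon held nearly vertical at (252,240–320), and its projection matches the bowl end being down. The crock looks possibly shifted, so I'll compare views before and after.

```bash
python3 - <<'E'
from h import *
c=cam("side");d=cam("scene")
A=[cv2.imread("pics/side0.png")[170:240,210:290],c["color"][170:240,210:290,::-1],cv2.imread("pics/scene0.png")[180:250,240:320],d["color"][180:250,240:320,::-1]]
A=[cv2.resize(x,(400,350)) for x in A]
im=np.vstack([np.hstack(A[:2]),np.hstack(A[2:])]);cv2.imwrite("pics/cmp.png",cv2.resize(im,(685,600)))
E
```

```text
(no output)
```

View pics/cmp.png

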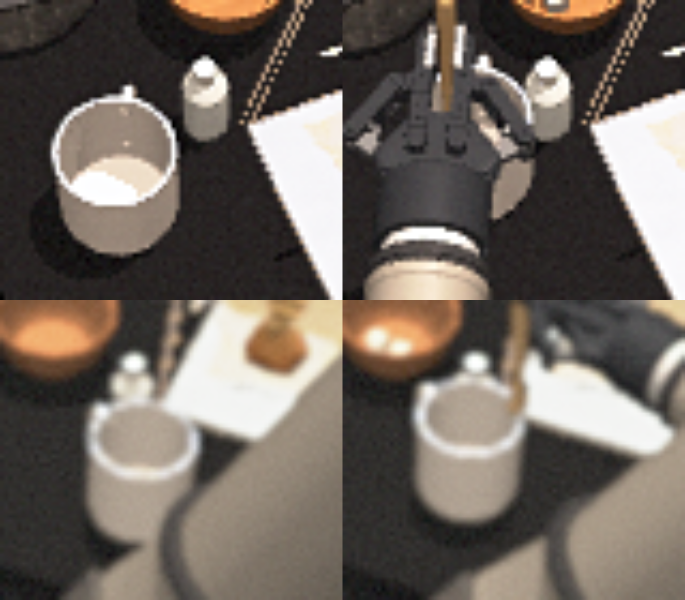

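The crock has been knocked. In the scene view its rim centre went from panel (143,436) to (469,417) in its own panel, with the handle still up-left. I'll measure the shift.

```bash
python3 - <<'E'
from h import *
d=cam("scene");k=685/160
f=lambda L,ox:[(240+(x-ox)/k,180+(y-300)/k) for x,y in L]
o=plane(d,f([(87,437),(200,437),(143,397),(143,477)],0),.1);n=plane(d,f([(413,418),(525,418),(469,376),(469,462)],342.5),.1)
print("old",circ(o),"new",circ(n))
print("handle old,new",plane(d,f([(97,410)],0)+f([(425,385)],342.5),.085))
# rim fit by brightness
g=d["color"].min(2).astype(int);m=(g>150).astype(np.uint8);N,l,S,C=cv2.connectedComponentsWithStats(m[190:245,245:300].copy());print(S[1:][S[1:,4]>15])
s=st()
E
```

```text
old [0.459  0.0913 0.0522] new [0.4743 0.1146 0.0547]
handle old,new [[0.48573459 0.14924234 0.085     ]
 [0.51111792 0.17516565 0.085     ]]
[[  1   0  10   3  22]
 [ 12   2  43  26 501]]
t 20.12 pos [0.4538 0.072  0.3141] rot [[0.038, 0.912, 0.409], [0.072, -0.411, 0.909], [0.997, -0.005, -0.082]] q [ 1.2   0.57 -0.88  2.32 -1.35  1.1   1.08] w 0.138 F [ 0.9 -0.4  0.3]
```

Request:
send_rows(
  increments=[
    [0.002, 0.006, 0, 0, 0, -0.11, 0],
    [0.002, 0.006, 0, 0, 0, -0.11, 0],
    [0.002, 0.006, 0, 0, 0, -0.11, 0],
    [0.002, 0.006, 0, 0, 0, -0.11, 0],
    [0.002, 0.006, 0, 0.03, -0.04, 0, 0],
    [0.002, 0.006, 0, 0.03, -0.04, 0, 0],
    [0, 0, 0, 0.03, -0.04, 0, 0],
    [0, 0, 0, 0.03, -0.04, 0, 0],
    [0, 0, 0, 0, 0, 0, 0],
    [0, 0, 0, 0, 0, 0, 0],
  ],
)

```text
clock: 20.95
position: [0.4605, 0.0606, 0.2806]
tcp_rot: [-0.331, 0.596, 0.304, 0.665]
wrist_force: [-0.2, -0.1, -0.2]
grip_width: 0.136
finger_force: 39.4
```

```bash
python3 - <<'E'
from h import *
s=st();p=np.array(s["position"]);M=quat(s["tcp_rot"]).as_matrix();g=p-.005*M[:,2]
print("top",g+.045*M[:,0],"foot",g-.155*M[:,0])
d=cam("scene")
print(proj(d,[g+.045*M[:,0],g-.155*M[:,0]]))
E
```

```text
t 20.95 pos [0.4605 0.0606 0.2806] rot [[-0.07, 0.803, 0.592], [-0.079, -0.596, 0.799], [0.994, 0.009, 0.105]] q [ 1.57  1.32 -1.38  2.43 -1.35  0.43  1.34] w 0.136 F [-0.2 -0.1 -0.2]
top [0.45439187 0.05302102 0.32480188] foot [0.46838099 0.06876961 0.12591426]
[[286.17064749 173.4949064 ]
 [279.97691915 207.52218288]]
```

The arm is at its joint limits in this wrist branch, so I'll back out, put this spoon back on the mat, and regrasp it turned half a turn. That allows the other branch.

Request:
send_rows(
  increments=[
    [-0.003, -0.006, 0.01, -0.05, 0.037, 0, 0],
    [-0.005, -0.006, 0.01, -0.096, 0.071, 0, 0],
    [-0.006, -0.006, 0.01, -0.096, 0.071, 0, 0],
    [-0.006, -0.006, 0.01, -0.096, 0.071, 0, 0],
    [-0.006, -0.006, 0, -0.096, 0.071, 0, 0],
    [-0.006, -0.006, 0, -0.096, 0.071, 0, 0],
    [-0.006, -0.006, 0, -0.096, 0.071, 0, 0],
    [-0.006, -0.006, 0, -0.096, 0.071, 0, 0],
    [-0.006, -0.006, 0, -0.096, 0.071, 0, 0],
    [0, -0.006, 0, -0.096, 0.071, 0, 0],
  ],
)

```text
clock: 21.83
position: [0.4234, 0.0105, 0.3111]
tcp_rot: [-0.173, 0.817, 0.421, 0.355]
wrist_force: [0.4, -0.6, 0.1]
grip_width: 0.132
finger_force: 39.3
```

```bash
python3 - <<'E'
from h import *
st()
E
```

```text
t 21.83 pos [0.4234 0.0105 0.3111] rot [[0.394, 0.81, 0.434], [0.565, -0.586, 0.581], [0.725, 0.017, -0.689]] q [ 1.9  -0.07 -1.4   2.25 -1.05  1.08  0.5 ] w 0.132 F [ 0.4 -0.6  0.1]
```

Request:
send_rows(
  increments=[
    [-0.002, -0.02, 0.003, -0.093, 0.069, 0, 0],
    [-0.002, -0.02, 0.003, -0.093, 0.069, 0, 0],
    [-0.002, -0.02, 0.003, -0.093, 0.069, 0, 0],
    [-0.002, -0.02, 0, -0.093, 0.069, 0, 0],
    [-0.002, -0.02, 0, -0.093, 0.069, 0, 0],
    [-0.002, -0.02, 0, -0.093, 0.069, 0, 0],
    [-0.002, -0.02, 0, -0.093, 0.069, 0, 0],
    [-0.002, -0.02, 0, 0, 0, 0.12, 0],
    [0, -0.02, 0, 0, 0, 0.12, 0],
    [0, -0.02, 0, 0, 0, 0.12, 0],
  ],
)

```text
clock: 22.67
position: [0.4062, -0.1742, 0.3226]
tcp_rot: [-0.027, 0.788, 0.615, 0.029]
wrist_force: [-0.1, 0.4, 0.2]
grip_width: 0.136
finger_force: 39.3
```

```bash
python3 - <<'E'
from h import *
s=st();M=quat(s["tcp_rot"]).as_matrix();print(np.degrees(np.arctan2(M[1,0],M[0,0])))
E
```

```text
t 22.67 pos [ 0.4062 -0.1742  0.3226] rot [[0.242, 0.97, 0.013], [0.967, -0.243, 0.079], [0.079, -0.007, -0.997]] q [ 1.59  0.22 -1.4   1.89  0.14  1.22 -0.1 ] w 0.136 F [-0.1  0.4  0.2]
75.92168103195108
```

Request:
send_rows(
  increments=[
    [0, -0.02, 0, -0.04, 0.006, 0.115, 0],
    [0, -0.016, 0, -0.04, 0.006, 0.115, 0],
    [0, 0, 0, 0, 0, 0.118, 0],
    [0, 0, 0, 0, 0, 0.118, 0],
    [0, 0, 0, 0, 0, 0.118, 0],
    [0, 0, 0, 0, 0, 0.118, 0],
    [0, 0, 0, 0, 0, 0.118, 0],
    [0, 0, 0, 0, 0, 0.118, 0],
    [0, 0, 0, 0, 0, 0.118, 0],
    [0, 0, 0, 0, 0, 0.118, 0],
  ],
)

```text
clock: 23.5
position: [0.4058, -0.21, 0.323]
tcp_rot: [-0.004, 0.317, 0.948, -0.006]
wrist_force: [0.1, 0.6, -0.9]
grip_width: 0.129
finger_force: 39.3
```

Request:
send_rows(
  increments=[
    [0, 0, 0, 0, 0, 0.118, 0],
    [0, 0, 0, 0, 0, 0.118, 0],
    [0, 0, 0, 0, 0, 0.118, 0],
    [0, 0, 0, 0, 0, 0.118, 0],
    [0, 0, 0, 0, 0, 0.118, 0],
    [0, 0, 0, 0, 0, 0.118, 0],
    [0, 0.01, 0, 0, 0, 0.118, 0],
    [0, 0.02, 0, 0, 0, 0.118, 0],
    [0, 0.02, 0, 0, 0, 0.118, 0],
    [0, 0, 0, 0, 0, 0.118, 0],
  ],
)

```text
clock: 24.33
position: [0.406, -0.1559, 0.3229]
tcp_rot: [-0.003, -0.267, 0.964, -0.008]
wrist_force: [-0.3, -0.5, 0.5]
grip_width: 0.134
finger_force: 39.3
```

```bash
python3 - <<'E'
from h import *
s=st();M=quat(s["tcp_rot"]).as_matrix();print(np.degrees(np.arctan2(M[1,0],M[0,0])))
E
```

```text
t 24.33 pos [ 0.406  -0.1559  0.3229] rot [[-0.858, -0.514, -0.002], [-0.514, 0.857, -0.017], [0.011, -0.014, -1.0]] q [ 1.55  0.15 -1.41  1.91  0.18  1.21  2.19] w 0.134 F [-0.3 -0.5  0.5]
-149.04293075934967
```

Request:
send_rows(
  increments=[
    [0, -0.001, -0.038, 0, 0, 0, 0],
    [0, 0, -0.038, 0, 0, 0, 0],
    [0, 0, -0.038, 0, 0, 0, 0],
    [0, 0, -0.038, 0, 0, 0, 0],
    [0, 0, -0.038, 0, 0, 0, 0],
    [0, 0, -0.038, 0, 0, 0, 0],
    [0, 0, -0.038, 0, 0, 0, 0],
    [0, 0, -0.02, 0, 0, 0, 0],
    [0, 0, 0, 0, 0, 0, 0],
  ],
)

```text
clock: 25.08
position: [0.4039, -0.1618, 0.0347]
tcp_rot: [-0.004, -0.262, 0.965, -0.005]
wrist_force: [-1.0, -0.2, -0.2]
grip_width: 0.135
finger_force: 39.3
```

```bash
python3 - <<'E'
from h import *
s=st()
E
```

```text
t 25.08 pos [ 0.4039 -0.1618  0.0347] rot [[-0.863, -0.506, -0.005], [-0.506, 0.862, -0.012], [0.01, -0.008, -1.0]] q [ 1.    0.59 -0.93  2.21  0.78  0.71  1.61] w 0.135 F [-1.  -0.2 -0.2]
```

Request:
send_rows(
  increments=[
    [0, 0, -0.012, 0, 0, 0, 0],
    [0, 0, -0.008, 0, 0, 0, 0],
    [0, 0, -0.005, 0, 0, 0, 0],
    [0, 0, 0, 0, 0, 0, 0],
    [0, 0, 0, 0, 0, 0, 45],
    [0, 0, 0, 0, 0, 0, 45],
    [0, 0, 0, 0, 0, 0, 45],
    [0, 0, 0.03, 0, 0, 0, 45],
    [0, 0, 0.04, 0, 0, 0, 45],
    [0, 0, 0.04, 0, 0, 0, 45],
  ],
)

```text
clock: 25.92
position: [0.4052, -0.1616, 0.1218]
tcp_rot: [-0.003, -0.262, 0.965, -0.003]
wrist_force: [0.4, -0.7, 0.3]
grip_width: 0.451
finger_force: 0.0
```

Request:
send_rows(
  increments=[
    [0, 0, 0.04, 0, 0, -0.1, 45],
    [0, 0, 0.04, 0, 0, -0.12, 45],
    [0.005, 0, 0.04, 0, 0, -0.12, 45],
    [0.005, 0, 0.04, 0, 0, -0.12, 45],
    [0.005, 0, 0.02, 0, 0, -0.12, 45],
    [0.005, 0, 0, 0, 0, -0.12, 45],
    [0, 0, 0, 0, 0, -0.12, 45],
    [0, 0, 0, 0, 0, -0.12, 45],
    [0, 0, 0, 0, 0, -0.12, 45],
    [0, 0, 0, 0, 0, -0.12, 45],
  ],
)

```text
clock: 26.75
position: [0.4258, -0.1622, 0.301]
tcp_rot: [-0.004, 0.322, 0.947, -0.003]
wrist_force: [0.9, -0.2, -0.6]
grip_width: 0.449
finger_force: 0.0
```

Request:
send_rows(
  increments=[
    [0, 0, 0, 0, 0, -0.12, 45],
    [0, 0, 0, 0, 0, -0.12, 45],
    [0, 0, 0, 0, 0, -0.12, 45],
    [0, 0, 0, 0, 0, -0.12, 45],
    [0, 0, 0, 0, 0, -0.12, 45],
    [0, 0, 0, 0, 0, -0.12, 45],
    [0, 0, 0, 0, 0, -0.12, 45],
    [0, 0, 0, 0, 0, -0.12, 45],
    [0, 0, 0, 0, 0, -0.12, 45],
    [0, 0, 0, 0, 0, -0.12, 45],
  ],
)

```text
clock: 27.58
position: [0.4258, -0.1622, 0.3009]
tcp_rot: [-0.005, 0.801, 0.599, -0.0]
wrist_force: [-0.6, 0.4, 0.0]
grip_width: 0.451
finger_force: 0.0
```

```bash
python3 - <<'E'
from sp import *
s=st();M=quat(s["tcp_rot"]).as_matrix();print(np.degrees(np.arctan2(M[1,0],M[0,0])))
c=cam("wrist");spoons(c);np.save("c6.npy",c,allow_pickle=True)
c=cam("side");spoons(c)
E
```

```text
t 27.58 pos [ 0.4258 -0.1622  0.3009] rot [[0.282, 0.959, -0.006], [0.959, -0.282, 0.008], [0.006, -0.008, -1.0]] q [ 1.09  0.13 -0.91  1.91  0.11  1.16 -0.15] w 0.451 F [-0.6  0.4  0. ]
73.63112660243135
px [223, 84, 93, 100, 1204] foot [ 0.539 -0.084  0.011] top [ 0.367 -0.186  0.011] len 0.2004 yaw 30.8
px [253, 111, 88, 100, 1125] foot [ 0.566 -0.131  0.011] top [ 0.401 -0.245  0.011] len 0.2006 yaw 34.5
px [285, 126, 91, 97, 1119] foot [ 0.614 -0.168  0.011] top [ 0.448 -0.281  0.011] len 0.2007 yaw 34.4
```

Request:
send_rows(
  increments=[
    [-0.004, 0, -0.02, 0, 0, -0.107, 45],
    [-0.004, 0, -0.03, 0, 0, -0.107, 45],
    [-0.004, 0, -0.03, 0, 0, -0.107, 45],
    [-0.004, 0, -0.03, 0, 0, -0.107, 45],
    [-0.004, 0, -0.03, 0, 0, -0.107, 45],
    [0, 0, -0.03, 0, 0, -0.107, 45],
    [0, 0, -0.03, 0, 0, -0.105, 45],
    [0, 0, -0.03, 0, 0, 0, 45],
    [0, 0, -0.03, 0, 0, 0, 45],
    [0, 0, 0, 0, 0, 0, 45],
  ],
)

```text
clock: 28.52
position: [0.4029, -0.1612, 0.0369]
tcp_rot: [-0.007, 0.963, 0.271, -0.001]
wrist_force: [-1.3, -0.0, 0.0]
grip_width: 0.451
finger_force: 0.0
```

```bash
python3 - <<'E'
from h import *
s=st();M=quat(s["tcp_rot"]).as_matrix();print(np.degrees(np.arctan2(M[1,0],M[0,0])))
E
```

```text
t 28.52 pos [ 0.4029 -0.1612  0.0369] rot [[0.853, 0.521, -0.006], [0.521, -0.853, 0.013], [0.002, -0.015, -1.0]] q [ 0.76  0.48 -0.61  2.22  0.48  0.58 -1.23] w 0.451 F [-1.3 -0.   0. ]
31.40680565177259
```

Request:
send_rows(
  increments=[
    [0.001, -0.001, -0.012, 0, 0, 0, 45],
    [0.001, -0.001, -0.01, 0, 0, 0, 45],
    [0, 0, -0.0065, 0, 0, 0, 45],
    [0, 0, 0, 0, 0, 0, 0],
    [0, 0, 0, 0, 0, 0, 0],
    [0, 0, 0, 0, 0, 0, 0],
    [0, 0, 0, 0, 0, 0, 0],
    [0, 0, 0.01, 0, 0, 0, 0],
    [0, 0, 0.03, 0, 0, 0, 0],
    [0, -0.005, 0.04, 0, 0, 0.06, 0],
  ],
)

```text
clock: 29.35
position: [0.4061, -0.1678, 0.0922]
tcp_rot: [-0.007, 0.954, 0.298, -0.0]
wrist_force: [1.1, -0.9, -0.4]
grip_width: 0.114
finger_force: 37.1
```

Request:
send_rows(
  increments=[
    [0, -0.005, 0.04, 0, 0, 0.12, 0],
    [0, 0, 0.04, 0, 0, 0.12, 0],
    [0, 0, 0.04, 0, 0, 0.12, 0],
    [0, 0, 0.04, 0, 0, 0.12, 0],
    [0, 0, 0.04, 0, 0, 0.12, 0],
    [0, 0, 0.03, 0, 0, 0.12, 0],
    [0, 0, 0, 0, 0, 0.12, 0],
    [0, 0, 0, 0, 0, 0.12, 0],
    [0, 0, 0, 0, 0, 0.12, 0],
    [0, 0, 0, 0, 0, 0.12, 0],
  ],
)

```text
clock: 30.18
position: [0.4077, -0.1739, 0.3222]
tcp_rot: [-0.004, 0.619, 0.786, -0.002]
wrist_force: [0.1, -0.8, -0.9]
grip_width: 0.114
finger_force: 37.1
```

Request:
send_rows(
  increments=[
    [0.003, 0.015, 0, 0, 0, 0.12, 0],
    [0.003, 0.015, 0, 0, 0, 0.12, 0],
    [0.003, 0.015, 0, 0, 0, 0.12, 0],
    [0.003, 0.015, 0, 0, 0, 0.12, 0],
    [0.003, 0.015, 0, 0, 0, 0.12, 0],
    [0.003, 0.015, 0, 0, 0, 0.12, 0],
    [0.003, 0.015, 0, 0, 0, 0, 0],
    [0, 0, 0, 0, 0, 0, 0],
  ],
)

```text
clock: 30.85
position: [0.4291, -0.0658, 0.3221]
tcp_rot: [-0.004, 0.303, 0.953, -0.003]
wrist_force: [-0.3, 0.7, -0.1]
grip_width: 0.115
finger_force: 37.1
```

```bash
python3 - <<'E'
from h import *
s=st();M=quat(s["tcp_rot"]).as_matrix();print(np.degrees(np.arctan2(M[1,0],M[0,0])))
E
```

```text
t 30.85 pos [ 0.4291 -0.0658  0.3221] rot [[-0.817, 0.577, -0.009], [0.577, 0.817, -0.003], [0.005, -0.008, -1.0]] q [ 1.16  0.09 -1.18  1.91  0.1   1.2   0.89] w 0.115 F [-0.3  0.7 -0.1]
144.7391675461993
```

Request:
send_rows(
  increments=[
    [0, 0, 0, -0.066, -0.094, 0, 0],
    [0, 0, 0, -0.066, -0.094, 0, 0],
    [0, 0, 0, -0.066, -0.094, 0, 0],
    [0, 0, 0, -0.066, -0.094, 0, 0],
    [0, 0, 0, -0.066, -0.094, 0, 0],
    [0, 0, 0, -0.066, -0.094, 0, 0],
    [0, 0, 0, 0, 0, 0, 0],
  ],
)

```text
clock: 31.43
position: [0.4249, -0.0701, 0.3189]
tcp_rot: [0.278, 0.293, 0.909, -0.098]
wrist_force: [0.5, 0.0, -1.1]
grip_width: 0.113
finger_force: 37.4
```

```bash
python3 - <<'E'
from h import *
s=st()
E
```

```text
t 31.43 pos [ 0.4249 -0.0701  0.3189] rot [[-0.674, 0.588, 0.448], [0.479, 0.809, -0.341], [-0.563, -0.015, -0.826]] q [ 0.86 -0.34 -0.93  2.28  0.22  0.63  0.7 ] w 0.113 F [ 0.5  0.  -1.1]
```

Request:
send_rows(
  increments=[
    [0, 0.01, 0, 0.066, 0.094, 0, 0],
    [0.003, 0.015, 0, 0.066, 0.094, 0, 0],
    [0.003, 0.015, 0, 0.066, 0.094, 0, 0],
    [0.003, 0.015, 0, 0.066, 0.094, 0, 0],
    [0.003, 0.015, 0, 0.066, 0.094, 0, 0],
    [0.003, 0.015, 0, 0, 0, -0.115, 0],
    [0.003, 0.015, 0, 0, 0, -0.115, 0],
    [0.003, 0.015, 0, 0, 0, -0.115, 0],
    [0.003, 0.015, 0, 0, 0, -0.115, 0],
    [0.003, 0.015, 0, 0, 0, -0.115, 0],
  ],
)

```text
clock: 32.27
position: [0.4541, 0.0727, 0.3222]
tcp_rot: [0.001, 0.566, 0.824, -0.014]
wrist_force: [0.4, -0.7, -0.4]
grip_width: 0.111
finger_force: 37.3
```

Request:
send_rows(
  increments=[
    [0.003, 0.015, 0, 0, 0, -0.115, 0],
    [0.003, 0.015, 0, 0, 0, -0.115, 0],
    [0.003, 0.015, 0, 0, 0, -0.115, 0],
    [0.003, 0.015, 0, 0, 0, -0.115, 0],
    [0.003, 0.015, 0, 0, 0, -0.1, 0],
    [0.003, 0.015, 0, 0, 0, 0, 0],
    [0, 0.015, 0, 0, 0, 0, 0],
    [0, 0, 0, 0, 0, 0, 0],
  ],
)

```text
clock: 32.93
position: [0.4716, 0.1799, 0.3225]
tcp_rot: [-0.004, 0.769, 0.639, -0.015]
wrist_force: [-0.3, 0.6, -0.1]
grip_width: 0.111
finger_force: 37.4
```

```bash
python3 - <<'E'
from h import *
s=st();M=quat(s["tcp_rot"]).as_matrix();print(np.degrees(np.arctan2(M[1,0],M[0,0])))
E
```

```text
t 32.93 pos [0.4716 0.1799 0.3225] rot [[0.182, 0.983, -0.028], [0.983, -0.182, -0.013], [-0.018, -0.025, -1.0]] q [ 0.33  0.25 -0.95  1.77  0.21  1.26 -0.86] w 0.111 F [-0.3  0.6 -0.1]
79.5224714604655
```

Request:
send_rows(
  increments=[
    [0, 0, 0, -0.113, 0.021, 0, 0],
    [0, 0, 0, -0.113, 0.021, 0, 0],
    [0, 0, 0, -0.113, 0.021, 0, 0],
    [0, 0, 0, -0.113, 0.021, 0, 0],
    [0, 0, 0, -0.113, 0.021, 0, 0],
    [0, 0, 0, -0.113, 0.021, 0, 0],
    [0, 0, 0, -0.113, 0.021, 0, 0],
    [0, 0, 0, -0.113, 0.021, 0, 0],
    [0, 0, 0, 0, 0, 0, 0],
  ],
)

```text
clock: 33.68
position: [0.4716, 0.1771, 0.3162]
tcp_rot: [0.261, 0.698, 0.576, -0.336]
wrist_force: [-0.5, 0.5, -0.4]
grip_width: 0.112
finger_force: 37.3
```

```bash
python3 - <<'E'
from h import *
s=st()
E
```

```text
t 33.68 pos [0.4716 0.1771 0.3162] rot [[0.11, 0.979, -0.169], [0.628, -0.2, -0.752], [-0.77, -0.023, -0.638]] q [-0.48  0.54 -0.42  1.56  0.56  1.91 -1.17] w 0.112 F [-0.5  0.5 -0.4]
```

Request:
send_rows(
  increments=[
    [0, 0, 0, 0, 0, 0.1, 0],
    [0, 0, 0, 0, 0, 0.1, 0],
    [0, 0, 0, 0, 0, 0.1, 0],
    [0, 0, 0, 0, 0, 0.1, 0],
    [0, 0, 0, 0, 0, 0.1, 0],
    [0, 0, 0, 0, 0, 0.1, 0],
    [0, 0, 0, 0, 0, 0.1, 0],
    [0, 0, 0, 0, 0, 0, 0],
  ],
)

```text
clock: 34.35
position: [0.4703, 0.1756, 0.3191]
tcp_rot: [0.358, 0.459, 0.783, -0.221]
wrist_force: [-1.3, -0.8, -0.6]
grip_width: 0.114
finger_force: 37.3
```

```bash
python3 - <<'E'
from h import *
s=st()
E
```

```text
t 34.35 pos [0.4703 0.1756 0.3191] rot [[-0.323, 0.876, 0.358], [0.559, 0.481, -0.675], [-0.764, -0.018, -0.645]] q [-0.46  0.33 -0.61  1.9   0.86  1.61 -0.85] w 0.114 F [-1.3 -0.8 -0.6]
```

Request:
send_rows(
  increments=[
    [0, 0, 0, -0.088, -0.047, 0, 0],
    [0, 0, 0, -0.088, -0.047, 0, 0],
    [0, 0, 0, -0.088, -0.047, 0, 0],
    [0, 0, 0, -0.088, -0.047, 0, 0],
    [0, 0, 0, -0.088, -0.047, 0, 0],
    [0, 0, 0, -0.088, -0.047, 0, 0],
    [0, 0, 0, 0, 0, 0, 0],
  ],
)

```text
clock: 34.93
position: [0.4715, 0.1774, 0.3159]
tcp_rot: [0.572, 0.375, 0.637, -0.355]
wrist_force: [-1.4, 0.4, -0.6]
grip_width: 0.112
finger_force: 37.4
```

```bash
python3 - <<'E'
from h import *
s=st()
E
```

```text
t 34.93 pos [0.4715 0.1774 0.3159] rot [[-0.064, 0.884, 0.463], [0.073, 0.467, -0.882], [-0.995, -0.023, -0.094]] q [-0.91  0.59 -0.22  1.96  1.06  1.9  -1.1 ] w 0.112 F [-1.4  0.4 -0.6]
```

Request:
send_rows(
  increments=[
    [0, 0, 0, 0, 0, 0.1, 0],
    [0, 0, 0, 0, 0, 0.1, 0],
    [0, 0, 0, 0, 0, 0.1, 0],
    [0, 0, 0, 0, 0, 0, 0],
  ],
)

```text
clock: 35.27
position: [0.471, 0.175, 0.3181]
tcp_rot: [0.616, 0.277, 0.689, -0.262]
wrist_force: [-0.2, -0.3, -0.5]
grip_width: 0.113
finger_force: 37.4
```

```bash
cat > lean.py <<'E'
from h import *
def lean(deg,C,off,L=np.array([-.52,-.85,0])):
    "remaining turn for lean deg toward L, and TCP shift putting the foot at crock centre C + off*L"
    s=st();p=np.array(s["position"]);M=quat(s["tcp_rot"]).as_matrix()
    L=L/np.linalg.norm(L);a=np.radians(deg);x=-(np.cos(a)*np.array([0,0,1])+np.sin(a)*L)
    v=np.cross(M[:,0],x);v*=np.arcsin(np.linalg.norm(v))/max(1e-9,np.linalg.norm(v))
    M2=R.from_rotvec(v).as_matrix()@M
    foot=p-.005*M[:,2]+.155*M[:,0]
    foot2=p-.005*M2[:,2]+.155*M2[:,0]
    print("h",np.degrees(np.arctan2(M[1,2],M[0,2])).round(1),"foot now",foot.round(4),"turn",v.round(3),"foot after",foot2.round(4),"shift xy",(np.array(C)+off*L[:2]-foot2[:2]).round(4))
E
python3 - <<'E'
from lean import *
lean(10,(.4745,.115),-.008)
d=cam("scene");c=cam("side")
cv2.imwrite("pics/t.png",cv2.resize(np.hstack([d["color"][170:260,225:315,::-1],c["color"][160:250,200:290,::-1]]),(800,400)))
E
```

```text
t 35.27 pos [0.471  0.175  0.3181] rot [[-0.087, 0.704, 0.705], [0.059, 0.71, -0.702], [-0.994, -0.019, -0.103]] q [-0.92  0.49 -0.3   2.17  1.23  1.78 -1.13] w 0.113 F [-0.2 -0.3 -0.5]
h -44.9 foot now [0.454  0.1877 0.1644] turn [ 0.09  -0.177 -0.018] foot after [0.4815 0.2015 0.1656] shift xy [-0.0028 -0.0796]
```

View pics/t.png

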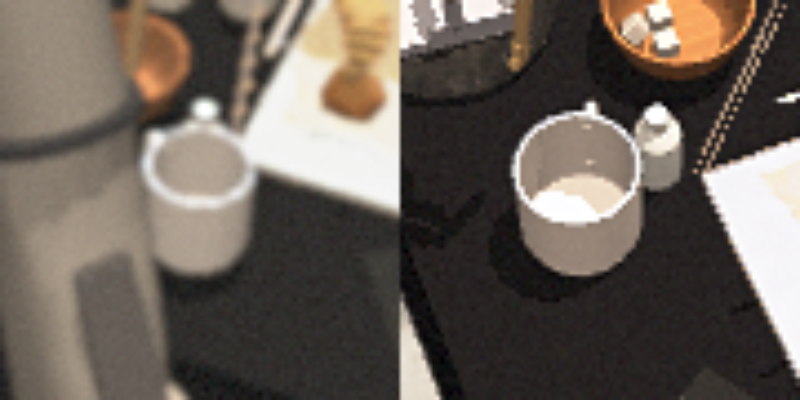

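Both views show the crock unobstructed: rim centre at (199,168) in the left panel and (577,166) in the right, handle at (152,140) and (591,105). The held spoon's foot is seen at (517,60).

```bash
python3 - <<'E'
from lean import *
d=cam("scene");c=cam("side");k=400/90
S=lambda L:[(200+(x-400)/k,160+y/k) for x,y in L]
D=lambda L:[(225+x/k,170+y/k) for x,y in L]
print("side",circ(plane(c,S([(513,170),(641,165),(580,109),(575,223),(530,125),(625,125),(530,208),(625,208)]),.1)))
print("scene",circ(plane(d,D([(140,165),(258,170),(195,127),(200,211),(155,200),(245,200)]),.1)))
print("handle",plane(c,S([(591,105)]),.085),plane(d,D([(150,138)]),.085))
E
```

```text
side [0.4795 0.1126 0.0511]
scene [0.472  0.1131 0.0542]
handle [[0.51218252 0.16774261 0.085     ]] [[0.50376592 0.17442488 0.085     ]]
```

Request:
send_rows(
  increments=[
    [0, -0.012, 0, 0.018, -0.035, -0.003, 0],
    [0, -0.012, 0, 0.018, -0.035, -0.003, 0],
    [0, -0.012, 0, 0.018, -0.035, -0.003, 0],
    [0, -0.012, 0, 0.018, -0.035, -0.003, 0],
    [0, -0.012, 0, 0.018, -0.035, -0.003, 0],
    [0, -0.012, 0, 0, 0, 0, 0],
    [0, -0.008, 0, 0, 0, 0, 0],
    [0, 0, 0, 0, 0, 0, 0],
  ],
)

```text
clock: 36.13
position: [0.4723, 0.0953, 0.3178]
tcp_rot: [0.66, 0.332, 0.64, -0.212]
wrist_force: [0.1, -1.2, -0.7]
grip_width: 0.112
finger_force: 37.4
```

```bash
python3 - <<'E'
from lean import *
lean(10,(.477,.113),-.008)
E
```

```text
t 36.13 pos [0.4723 0.0953 0.3178] rot [[0.092, 0.705, 0.703], [0.146, 0.689, -0.71], [-0.985, 0.167, -0.04]] q [-0.88  0.46 -0.24  2.32  1.3   1.74 -1.41] w 0.112 F [ 0.1 -1.2 -0.7]
h -45.3 foot now [0.4829 0.1214 0.1654] turn [0.003 0.001 0.   ] foot after [0.4828 0.1218 0.1654] shift xy [-0.0016 -0.002 ]
```

Request:
send_rows(
  increments=[
    [-0.001, -0.002, -0.02, 0, 0, 0, 0],
    [0, 0, -0.02, 0, 0, 0, 0],
    [0, 0, -0.02, 0, 0, 0, 0],
    [0, 0, -0.02, 0, 0, 0, 0],
    [0, 0, 0, 0, 0, 0, 0],
  ],
)

```text
clock: 36.55
position: [0.4713, 0.0959, 0.2349]
tcp_rot: [0.659, 0.331, 0.641, -0.211]
wrist_force: [-0.1, -0.1, -0.2]
grip_width: 0.112
finger_force: 37.4
```

```bash
python3 - <<'E'
from lean import *
lean(10,(.477,.113),-.008)
E
```

```text
t 36.55 pos [0.4713 0.0959 0.2349] rot [[0.088, 0.703, 0.706], [0.146, 0.692, -0.707], [-0.985, 0.165, -0.041]] q [-0.89  0.66 -0.24  2.32  1.3   1.71 -1.61] w 0.112 F [-0.1 -0.1 -0.2]
h -45.1 foot now [0.4814 0.122  0.0824] turn [ 0.002 -0.002 -0.   ] foot after [0.4818 0.1224 0.0825] shift xy [-0.0007 -0.0026]
```

Request:
send_rows(
  increments=[
    [0, -0.001, -0.02, 0, 0, 0, 0],
    [0, -0.001, -0.018, 0, 0, 0, 0],
    [0, 0, -0.012, 0, 0, 0, 0],
    [0, 0, -0.007, 0, 0, 0, 0],
    [0, 0, -0.005, 0, 0, 0, 0],
    [0, 0, -0.003, 0, 0, 0, 0],
    [0, 0, 0, 0, 0, 0, 0],
  ],
)

```text
clock: 37.13
position: [0.4714, 0.0934, 0.1729]
tcp_rot: [0.66, 0.332, 0.64, -0.21]
wrist_force: [0.1, 0.1, -0.8]
grip_width: 0.115
finger_force: 37.4
```

```bash
python3 - <<'E'
from lean import *
lean(10,(.477,.113),-.008)
E
```

```text
t 37.13 pos [0.4714 0.0934 0.1729] rot [[0.092, 0.703, 0.706], [0.147, 0.691, -0.707], [-0.985, 0.169, -0.04]] q [-0.89  0.82 -0.22  2.3   1.31  1.7  -1.75] w 0.115 F [ 0.1  0.1 -0.8]
h -45.1 foot now [0.4821 0.1198 0.0204] turn [0.001 0.002 0.   ] foot after [0.4819 0.1199 0.0204] shift xy [-0.0007 -0.0001]
```

Request:
send_rows(
  increments=[
    [0, 0, -0.005, 0, 0, 0, 0],
    [0, 0, -0.003, 0, 0, 0, 0],
    [0, 0, -0.002, 0, 0, 0, 0],
    [0, 0, 0, 0, 0, 0, 0],
  ],
)

```text
clock: 37.47
position: [0.4712, 0.0932, 0.1625]
tcp_rot: [0.66, 0.332, 0.64, -0.21]
wrist_force: [0.1, -1.0, -0.6]
grip_width: 0.11
finger_force: 37.4
```

Request:
send_rows(
  increments=[
    [0, 0, 0, 0, 0, 0, 20],
    [0, 0, 0, 0, 0, 0, 30],
    [0, 0, 0, 0, 0, 0, 45],
    [0, 0, 0, 0, 0, 0, 60],
    [0, 0, 0, 0, 0, 0, 80],
    [0, 0, 0, 0, 0, 0, 100],
    [0, 0, 0, 0, 0, 0, 100],
    [0, 0, 0, 0, 0, 0, 100],
  ],
)

```text
clock: 38.13
position: [0.4712, 0.0931, 0.1627]
tcp_rot: [0.66, 0.332, 0.64, -0.21]
wrist_force: [0.2, -0.6, 0.6]
grip_width: 1.0
finger_force: 0.0
```

```bash
cat > leaned.py <<'E'
from h import *
def leaned():
    "spoon-coloured blob near the crock, in both views"
    for n,(x0,y0,x1,y1) in (("side",(190,120,275,240)),("scene",(235,130,310,240))):
        c=cam(n);hsv=cv2.cvtColor(c["color"],cv2.COLOR_RGB2HSV);m=cv2.inRange(hsv,(14,60,70),(35,255,255))
        N,l,S,C=cv2.connectedComponentsWithStats(m[y0:y1,x0:x1].copy())
        for i in range(1,N):
            if S[i,4]>12:
                q=np.argwhere(l==i)[:,::-1];e=[q[q[:,1].argmin()]+[x0,y0],q[q[:,1].argmax()]+[x0,y0]]
                print(n,S[i,4],"up-end",e[0],"low-end",e[1],"on z=.1",plane(c,e,.1)[:,:2].round(3).tolist())
E
python3 - <<'E'
from leaned import *
st();leaned()
E
```

```text
t 38.13 pos [0.4712 0.0931 0.1627] rot [[0.092, 0.703, 0.706], [0.147, 0.691, -0.707], [-0.985, 0.169, -0.04]] q [-0.89  0.84 -0.22  2.3   1.31  1.69 -1.77] w 1.0 F [ 0.2 -0.6  0.6]
side 108 up-end [260 159] low-end [266 173] on z=.1 [[0.605, 0.233], [0.601, 0.169]]
side 50 up-end [231 203] low-end [236 208] on z=.1 [[0.443, 0.103], [0.452, 0.078]]
scene 516 up-end [305 138] low-end [302 194] on z=.1 [[0.979, 0.131], [0.603, 0.019]]
scene 15 up-end [280 187] low-end [278 190] on z=.1 [[0.605, 0.119], [0.584, 0.12]]
scene 14 up-end [277 193] low-end [276 196] on z=.1 [[0.566, 0.117], [0.547, 0.115]]
scene 26 up-end [278 205] low-end [273 213] on z=.1 [[0.502, 0.088], [0.452, 0.091]]
```

Request:
send_rows(
  increments=[
    [-0.008, 0.009, 0.003, 0, 0, 0, 100],
    [-0.013, 0.014, 0.006, 0, 0, 0, 100],
    [-0.013, 0.014, 0.008, 0, 0, 0, 100],
    [-0.013, 0.014, 0.01, 0, 0, 0, 100],
    [-0.01, 0.016, 0.02, 0, 0, 0, 100],
    [0, 0.02, 0.03, 0, 0, 0, 100],
    [0, 0.02, 0.03, 0, 0, 0, 100],
    [0, 0.02, 0.03, 0, 0, 0, 100],
    [0, 0.01, 0.02, 0, 0, 0, 100],
    [0, 0, 0, 0, 0, 0, 100],
  ],
)

```text
clock: 39.07
position: [0.4141, 0.2329, 0.3229]
tcp_rot: [0.66, 0.334, 0.64, -0.207]
wrist_force: [1.4, -0.4, -0.6]
grip_width: 0.997
finger_force: 0.0
```

```bash
python3 - <<'E'
from leaned import *
st();leaned()
c=cam("side");np.save("c7s.npy",c,allow_pickle=True)
E
```

```text
t 39.07 pos [0.4141 0.2329 0.3229] rot [[0.095, 0.701, 0.707], [0.154, 0.691, -0.706], [-0.983, 0.176, -0.042]] q [-1.11  0.54 -0.26  2.11  1.11  1.89 -1.37] w 0.997 F [ 1.4 -0.4 -0.6]
side 103 up-end [260 159] low-end [263 172] on z=.1 [[0.605, 0.233], [0.593, 0.177]]
side 15 up-end [271 169] low-end [265 173] on z=.1 [[0.625, 0.178], [0.598, 0.17]]
side 49 up-end [231 203] low-end [236 208] on z=.1 [[0.443, 0.103], [0.452, 0.078]]
scene 514 up-end [305 138] low-end [301 193] on z=.1 [[0.979, 0.131], [0.607, 0.025]]
scene 44 up-end [251 185] low-end [251 192] on z=.1 [[0.565, 0.237], [0.526, 0.22]]
scene 15 up-end [281 187] low-end [277 190] on z=.1 [[0.607, 0.115], [0.583, 0.124]]
scene 14 up-end [277 193] low-end [277 196] on z=.1 [[0.566, 0.117], [0.549, 0.111]]
scene 35 up-end [278 205] low-end [272 213] on z=.1 [[0.502, 0.088], [0.45, 0.094]]
```

```bash
python3 - <<'E'
from h import *
for n in ("side","scene"):
    c=cam(n)
    f=np.array([.482,.122,.012]);r=np.array([.455,.075,.103]);u=(r-f)/np.linalg.norm(r-f)
    P=np.array([f+u*t for t in np.linspace(0,.2,9)]);px=proj(c,P).round().astype(int)
    print(n,px.tolist())
    hsv=cv2.cvtColor(c["color"],cv2.COLOR_RGB2HSV);print([hsv[y,x].tolist() for x,y in px])
    m=cv2.inRange(hsv,(8,40,40),(40,255,255))
    x0,y0=px.min(0)-8;x1,y1=px.max(0)+8
    for row in m[y0:y1,x0:x1]: print("".join("#" if v else "." for v in row))
    print(x0,y0)
E
```

```text
side [[240, 207], [240, 207], [239, 207], [238, 208], [237, 208], [236, 208], [236, 209], [235, 209], [234, 210]]
[[15, 139, 147], [15, 139, 147], [16, 137, 134], [14, 148, 88], [15, 139, 88], [17, 153, 100], [30, 4, 255], [17, 40, 255], [14, 58, 144]]
.#####################
.##########.#.########
.########.############
..##############.#.###
#.#####....#######.##.
#..#######.....#######
##..#########..##.####
###..#################
.###.############.##..
.####....#########....
.#########.#.......###
.##########.....######
.#####################
.#####################
.#####################
..####################
..####################
...###################
....##################
226 199
scene [[268, 220], [270, 219], [272, 217], [274, 215], [276, 214], [279, 212], [281, 210], [284, 208], [286, 206]]
[[15, 40, 177], [15, 46, 177], [15, 33, 183], [11, 20, 208], [16, 42, 184], [8, 5, 221], [120, 1, 208], [17, 37, 137], [45, 2, 245]]
.................###..............
..................##..............
..................................
.......#####.#....................
...###########
[... 203 characters left out ...]
#############..............
.###################....##........
..#################........###.#..
...###############.........######.
....#############.........#.....##
.......#########......#...........
..............###....##...........
#..............##.................
###.............#####..........#..
#######....#...########..#........
###########.#########.............
##.########.######.###............
.###############.####.......#....#
##################.##..........#..
#####################............#
###################.#........#....
###############..####.........#..#
####################.#...#........
####################............#.
####################...#....#.....
260 198
```

```bash
python3 - <<'E'
from h import *
t=cv2.imread("pics/t.png");t=[cv2.resize(t[:,:400],(90,90),interpolation=cv2.INTER_AREA),cv2.resize(t[:,400:],(90,90),interpolation=cv2.INTER_AREA)]
for n,(x0,y0),o in (("scene",(225,170),t[0]),("side",(200,160),t[1])):
    c=cam(n);a=c["color"][y0:y0+90,x0:x0+90,::-1]
    d=np.abs(cv2.GaussianBlur(a,(3,3),0).astype(int)-cv2.GaussianBlur(o,(3,3),0)).max(2)>32
    print(n)
    xa,ya=(28,18) if n=="scene" else (20,18)
    for y in range(ya,ya+46): print(y+y0,"".join("#" if v else "." for v in d[y,xa:xa+50]),xa+x0)
E
```

```text
scene
188 ####.............................................. 253
189 #####............................................. 253
190 #####............................................. 253
191 ######............................................ 253
192 ######............................................ 253
193 #####............................................. 253
194 ####.............................................. 253
195 .................................................. 253
196 .................................................. 253
197 .................................................. 253
198 .................................................. 253
199 ##................................................ 253
200 ###............................................... 253
201 ###............................................... 253
202 ###............................................... 253
203 ###............................................... 253
204 ###........................#...................... 253
205 ###.......................####.................... 253
206 ###......................###
[... 3638 characters left out ...]
............................................... 220
213 .................................................. 220
214 .................................................. 220
215 .................................................. 220
216 .................................................. 220
217 .................................................. 220
218 .................................................. 220
219 .................................................. 220
220 .................................................. 220
221 .................................................. 220
222 .................................................. 220
223 .................................................. 220
```

```bash
cat >> h.py <<'E'
def tri(a,pa,b,pb):
    u=[cv2.undistortPoints(np.array(p,float).reshape(1,1,2),c["K"],c["dist"])[0,0] for c,p in((a,pa),(b,pb))]
    X=cv2.triangulatePoints(a["M"][:3],b["M"][:3],u[0],u[1]);return (X[:3]/X[3]).ravel()
E
python3 - <<'E'
from h import *
a=cam("side");b=cam("scene")
T=tri(a,(231,204.5),b,(280.5,205.5));print("top",T.round(3),proj(a,T),proj(b,T))
# where the spoon crosses the rim height, side: axis line
print("rim dir deg",np.degrees(np.arctan2(T[1]-.113,T[0]-.477)))
E
```

```text
top [0.43  0.056 0.18 ] [[231.00407059 204.54801686]] [[280.47320116 205.46971762]]
rim dir deg -129.32685874945557
```

The spoon leans toward -129°, and the side opposite the handle is about -120°. Next is spoon B.

Request:
send_rows(
  increments=[
    [0, 0, 0, 0.083, 0.083, 0, 100],
    [0, 0, 0, 0.083, 0.083, 0, 100],
    [0, 0, 0, 0.083, 0.083, 0, 100],
    [0.002, -0.005, 0, 0.083, 0.083, 0, 100],
    [0.002, -0.01, 0, 0.083, 0.083, 0, 100],
    [0.002, -0.02, 0, 0.083, 0.083, 0, 100],
    [0.002, -0.02, 0, 0.083, 0.083, 0, 100],
    [0.002, -0.02, 0, 0.083, 0.083, 0, 100],
    [0.002, -0.02, 0, 0.083, 0.083, 0, 100],
    [0.002, -0.02, 0, 0.083, 0.083, 0, 100],
  ],
)

```text
clock: 40.35
position: [0.4281, 0.1147, 0.3206]
tcp_rot: [0.169, 0.452, 0.874, -0.053]
wrist_force: [0.2, 0.2, -0.1]
grip_width: 0.999
finger_force: 0.0
```

Request:
send_rows(
  increments=[
    [0.002, -0.02, 0, 0.083, 0.083, 0, 60],
    [0.002, -0.02, 0, 0.083, 0.083, 0, 60],
    [0.002, -0.02, 0, 0.083, 0.083, 0, 60],
    [0.002, -0.02, 0, 0, 0, -0.118, 60],
    [0, -0.025, 0, 0, 0, -0.118, 60],
    [0, -0.025, 0, 0, 0, -0.118, 60],
    [0, -0.025, 0, 0, 0, -0.118, 60],
    [0, -0.025, 0, 0, 0, -0.118, 60],
    [0, -0.025, 0, 0, 0, -0.118, 60],
    [0, -0.025, 0, 0, 0, -0.118, 60],
  ],
)

```text
clock: 41.18
position: [0.435, -0.1143, 0.3189]
tcp_rot: [0.005, 0.779, 0.627, -0.007]
wrist_force: [1.5, 1.2, 0.3]
grip_width: 0.602
finger_force: 0.0
```

```bash
cat > down.py <<'E'
from h import *
def down(yaw):
    s=st();M=quat(s["tcp_rot"]).as_matrix();y=np.radians(yaw);x=np.array([np.cos(y),np.sin(y),0]);z=np.array([0,0,-1.])
    v=np.cross(M[:,2],z);M1=R.from_rotvec(v).as_matrix()@M
    now=np.degrees(np.arctan2(M1[1,0],M1[0,0]));print("tilt fix",v.round(3),"yaw now",now.round(1),"yaw turn rad",np.radians((yaw-now+180)%360-180).round(3))
E
python3 -c "
from down import *
down(34.5)"
```

```text
t 41.18 pos [ 0.435  -0.1143  0.3189] rot [[0.215, 0.977, -0.006], [0.976, -0.215, -0.017], [-0.018, -0.002, -1.0]] q [-0.2   0.    0.3   1.97  0.02  1.18 -0.11] w 0.602 F [1.5 1.2 0.3]
tilt fix [ 0.017 -0.006  0.   ] yaw now 77.6 yaw turn rad -0.752
```

Request:
send_rows(
  increments=[
    [0, -0.015, -0.01, 0.017, -0.006, -0.108, 45],
    [0, -0.015, -0.02, 0, 0, -0.108, 45],
    [0.001, -0.015, -0.03, 0, 0, -0.108, 45],
    [0.001, -0.015, -0.035, 0, 0, -0.108, 45],
    [0.001, -0.015, -0.035, 0, 0, -0.108, 45],
    [0, -0.015, -0.035, 0, 0, -0.108, 45],
    [0, -0.015, -0.035, 0, 0, -0.104, 45],
    [0, 0, -0.035, 0, 0, 0, 45],
    [0, 0, -0.03, 0, 0, 0, 45],
    [0, 0, -0.015, 0, 0, 0, 45],
  ],
)

```text
clock: 42.02
position: [0.4359, -0.2174, 0.0356]
tcp_rot: [-0.001, 0.954, 0.299, -0.002]
wrist_force: [0.4, -0.6, 0.3]
grip_width: 0.449
finger_force: 0.0
```

```bash
python3 -c "
from down import *
down(34.5)"
```

```text
t 42.02 pos [ 0.4359 -0.2174  0.0356] rot [[0.821, 0.571, -0.005], [0.571, -0.821, 0.001], [-0.004, -0.004, -1.0]] q [ 0.05  0.5   0.35  2.16 -0.32  0.54 -0.32] w 0.449 F [ 0.4 -0.6  0.3]
tilt fix [-0.001 -0.005 -0.   ] yaw now 34.8 yaw turn rad -0.006
```

Request:
send_rows(
  increments=[
    [0.001, -0.001, -0.012, 0, 0, 0, 45],
    [0.001, -0.001, -0.01, 0, 0, 0, 45],
    [0, 0, -0.0055, 0, 0, 0, 45],
    [0, 0, 0, 0, 0, 0, 0],
    [0, 0, 0, 0, 0, 0, 0],
    [0, 0, 0, 0, 0, 0, 0],
    [0, 0, 0, 0, 0, 0, 0],
    [0, 0, 0.01, 0, 0, 0, 0],
    [0, 0, 0.03, 0, 0, 0, 0],
    [0, 0, 0.04, 0, 0, 0, 0],
  ],
)

```text
clock: 42.85
position: [0.4389, -0.2192, 0.0918]
tcp_rot: [-0.001, 0.954, 0.3, -0.002]
wrist_force: [1.6, 0.4, 0.5]
grip_width: 0.118
finger_force: 37.9
```

Request:
send_rows(
  increments=[
    [-0.003, 0, 0.04, 0, 0, 0.118, 0],
    [-0.003, 0, 0.04, 0, 0, 0.118, 0],
    [-0.003, 0, 0.04, 0, 0, 0.118, 0],
    [-0.003, 0.01, 0.04, 0, 0, 0.118, 0],
    [0, 0.015, 0.04, 0, 0, 0.118, 0],
    [0, 0.02, 0.03, 0, 0, 0.118, 0],
    [0, 0.02, 0, 0, 0, 0.118, 0],
    [0, 0.02, 0, 0, 0, 0.118, 0],
    [0, 0.02, 0, 0, 0, 0.118, 0],
    [0, 0.02, 0, 0, 0, 0.118, 0],
  ],
)

```text
clock: 43.68
position: [0.4282, -0.0947, 0.3222]
tcp_rot: [0.001, 0.624, 0.781, 0.001]
wrist_force: [-0.4, -0.7, -0.2]
grip_width: 0.12
finger_force: 37.9
```

Request:
send_rows(
  increments=[
    [0, 0.025, 0, 0, 0, 0.118, 0],
    [0, 0.025, 0, 0, 0, 0.118, 0],
    [0, 0.025, 0, 0, 0, 0.118, 0],
    [0, 0.025, 0, 0, 0, 0.118, 0],
    [0, 0.02, 0, 0, 0, 0.1, 0],
    [0, 0, 0, 0, 0, 0, 0],
  ],
)

```text
clock: 44.18
position: [0.4283, 0.0285, 0.3218]
tcp_rot: [0.0, 0.376, 0.927, 0.001]
wrist_force: [0.5, -0.1, -0.1]
grip_width: 0.114
finger_force: 37.9
```

```bash
python3 -c "
from down import *
down(135)"
```

```text
t 44.18 pos [0.4283 0.0285 0.3218] rot [[-0.717, 0.697, 0.001], [0.697, 0.717, 0.002], [0.001, 0.003, -1.0]] q [-0.32 -0.03  0.11  1.99  0.    1.18  0.59] w 0.114 F [ 0.5 -0.1 -0.1]
tilt fix [-0.002  0.001  0.   ] yaw now 135.8 yaw turn rad -0.015
```

Request:
send_rows(
  increments=[
    [-0.002, 0.02, 0, -0.083, -0.083, 0, 0],
    [-0.002, 0.02, 0, -0.083, -0.083, 0, 0],
    [-0.002, 0.02, 0, -0.083, -0.083, 0, 0],
    [-0.002, 0.02, 0, -0.083, -0.083, 0, 0],
    [-0.002, 0.02, 0, -0.083, -0.083, 0, 0],
    [-0.002, 0.02, 0, -0.083, -0.083, 0, 0],
    [-0.002, 0.02, 0, -0.083, -0.083, 0, 0],
    [0, 0.02, 0, -0.083, -0.083, 0, 0],
    [0, 0.02, 0, -0.083, -0.083, 0, 0],
    [0, 0.02, 0, -0.083, -0.083, 0, 0],
  ],
)

```text
clock: 45.02
position: [0.4151, 0.2219, 0.3225]
tcp_rot: [0.506, 0.321, 0.773, -0.209]
wrist_force: [0.8, -0.7, -0.5]
grip_width: 0.115
finger_force: 38.0
```

```bash
python3 - <<'E'
from lean import *
lean(10,(.4995,.100),-.006,np.array([-.5,-.866,0]))
E
```

```text
t 45.02 pos [0.4151 0.2219 0.3225] rot [[-0.283, 0.707, 0.648], [0.285, 0.707, -0.647], [-0.916, 0.002, -0.402]] q [-0.87  0.33 -0.46  2.09  1.01  1.68 -1.  ] w 0.115 F [ 0.8 -0.7 -0.5]
h -45.0 foot now [0.368  0.2693 0.1825] turn [-0.147 -0.368 -0.069] foot after [0.4251 0.2488 0.1701] shift xy [ 0.0774 -0.1436]
```

Request:
send_rows(
  increments=[
    [0.012, -0.008, 0, -0.025, -0.061, -0.011, 0],
    [0.012, -0.015, 0, -0.025, -0.061, -0.011, 0],
    [0.012, -0.017, 0, -0.025, -0.061, -0.011, 0],
    [0.01, -0.018, 0, -0.025, -0.061, -0.011, 0],
    [0.01, -0.018, 0, -0.025, -0.061, -0.011, 0],
    [0.01, -0.018, 0, -0.022, -0.063, -0.013, 0],
    [0.006, -0.018, 0, 0, 0, 0, 0],
    [0.005, -0.018, 0, 0, 0, 0, 0],
    [0, -0.013, 0, 0, 0, 0, 0],
    [0, 0, 0, 0, 0, 0, 0],
  ],
)

```text
clock: 45.85
position: [0.4914, 0.0739, 0.3216]
tcp_rot: [0.65, 0.343, 0.641, -0.223]
wrist_force: [0.1, 0.3, -0.5]
grip_width: 0.115
finger_force: 38.0
```

```bash
python3 - <<'E'
from lean import *
lean(10,(.4995,.100),-.006,np.array([-.5,-.866,0]))
a=cam("side");b=cam("scene")
np.save("cs.npy",[a,b],allow_pickle=True)
t=cv2.imread("pics/t.png");o=cv2.resize(t[:,400:],(90,90),interpolation=cv2.INTER_AREA)
x=a["color"][160:250,200:290,::-1];d=np.abs(cv2.GaussianBlur(x,(3,3),0).astype(int)-cv2.GaussianBlur(o,(3,3),0)).max(2)>32
for y in range(20,65,2): print(y+160,"".join("#" if v else "." for v in d[y,15:70]))
E
```

```text
t 45.85 pos [0.4914 0.0739 0.3216] rot [[0.079, 0.729, 0.68], [0.15, 0.666, -0.731], [-0.986, 0.159, -0.057]] q [-0.78  0.45 -0.27  2.3   1.34  1.73 -1.37] w 0.115 F [ 0.1  0.3 -0.5]
h -47.1 foot now [0.5001 0.1007 0.1691] turn [ 0.001 -0.008 -0.001] foot after [0.5014 0.1009 0.1692] shift xy [0.0011 0.0043]
180 ..............................#####....................
182 ...............................####....................
184 ...............................####....................
186 ................................####...................
188 ...............................####....................
190 ...............................####....................
192 .......................................................
194 .......................................................
196 .......................................................
198 .......................................................
200 .......................................................
202 .......................................................
204 ...............########................................
206 ...............##############..........................
208 .................############..........................
210 .......................##..............................
212 .......................................................
214 .......................................................
216 .......................................................
218 .......................................................
220 .......................................................
222 .......................................................
224 .......................................................
```

Request:
send_rows(
  increments=[
    [0.001, 0.004, -0.02, 0, -0.006, 0, 0],
    [0, 0, -0.025, 0, 0, 0, 0],
    [0, 0, -0.025, 0, 0, 0, 0],
    [0, 0, -0.025, 0, 0, 0, 0],
    [0, 0, -0.02, 0, 0, 0, 0],
    [0, 0, -0.015, 0, 0, 0, 0],
    [0, 0, -0.01, 0, 0, 0, 0],
    [0, 0, 0, 0, 0, 0, 0],
  ],
)

```text
clock: 46.62
position: [0.4929, 0.0828, 0.1789]
tcp_rot: [0.651, 0.342, 0.641, -0.22]
wrist_force: [-0.1, -0.0, -0.6]
grip_width: 0.116
finger_force: 38.0
```

```bash
python3 - <<'E'
from lean import *
lean(10,(.4995,.100),-.006,np.array([-.5,-.866,0]))
E
```

```text
t 46.62 pos [0.4929 0.0828 0.1789] rot [[0.081, 0.725, 0.684], [0.151, 0.67, -0.727], [-0.985, 0.163, -0.055]] q [-0.8   0.8  -0.25  2.28  1.35  1.71 -1.69] w 0.116 F [-0.1 -0.  -0.6]
h -46.7 foot now [0.5021 0.1098 0.0265] turn [-0.001 -0.005 -0.001] foot after [0.503  0.1097 0.0265] shift xy [-0.0005 -0.0045]
```

Request:
send_rows(
  increments=[
    [0, -0.002, -0.007, 0, 0, 0, 0],
    [0, -0.001, -0.004, 0, 0, 0, 0],
    [0, 0, -0.003, 0, 0, 0, 0],
    [0, 0, -0.002, 0, 0, 0, 0],
    [0, 0, 0, 0, 0, 0, 18],
    [0, 0, 0, 0, 0, 0, 24],
    [0, 0, 0, 0, 0, 0, 30],
    [0, 0, 0, 0, 0, 0, 36],
    [0, 0, 0, 0, 0, 0, 42],
    [0, 0, 0, 0, 0, 0, 42],
  ],
)

```text
clock: 47.45
position: [0.493, 0.0786, 0.1646]
tcp_rot: [0.652, 0.342, 0.64, -0.22]
wrist_force: [1.1, -0.6, 0.0]
grip_width: 0.418
finger_force: 0.0
```

Request:
send_rows(
  increments=[
    [-0.005, 0.005, 0.002, 0, 0, 0, 42],
    [-0.008, 0.009, 0.004, 0, 0, 0, 42],
    [-0.011, 0.013, 0.006, 0, 0, 0, 42],
    [-0.011, 0.013, 0.01, 0, 0, 0, 42],
    [-0.012, 0.014, 0.015, 0, 0, 0, 42],
    [-0.012, 0.016, 0.02, 0, 0, 0, 42],
    [-0.01, 0.02, 0.025, 0, 0, 0, 42],
    [0, 0.02, 0.03, 0, 0, 0, 42],
    [0, 0.02, 0.03, 0, 0, 0, 42],
    [0, 0.01, 0.02, 0, 0, 0, 42],
  ],
)

```text
clock: 48.28
position: [0.4232, 0.2212, 0.3289]
tcp_rot: [0.651, 0.343, 0.641, -0.219]
wrist_force: [0.9, 1.1, -0.6]
grip_width: 0.418
finger_force: 0.0
```

```bash
cat > dif.py <<'E'
from h import *
def dif():
    t=cv2.imread("pics/t.png")
    for n,(x0,y0),o in (("scene",(225,170),t[:,:400]),("side",(200,160),t[:,400:])):
        o=cv2.resize(o,(90,90),interpolation=cv2.INTER_AREA);c=cam(n);a=c["color"][y0:y0+90,x0:x0+90,::-1]
        d=np.abs(cv2.GaussianBlur(a,(3,3),0).astype(int)-cv2.GaussianBlur(o,(3,3),0)).max(2)>32
        xa,ya,yb=(34,28,58) if n=="scene" else (22,32,62)
        print(n,"cols from",x0+xa)
        for y in range(ya,yb): print(y+y0,"".join("#" if v else "." for v in d[y,xa:xa+40]))
E
python3 - <<'E'
from dif import *
st();dif()
E
```

```text
t 48.28 pos [0.4232 0.2212 0.3289] rot [[0.084, 0.724, 0.685], [0.154, 0.67, -0.727], [-0.984, 0.166, -0.056]] q [-1.06  0.53 -0.28  2.1   1.12  1.89 -1.34] w 0.418 F [ 0.9  1.1 -0.6]
scene cols from 259
198 ........................................
199 ........................................
200 ........................................
201 ........................................
202 ........................................
203 ......................###...............
204 .....................####...............
205 ....................#####...............
206 ...................######...............
207 ...................######...............
208 ..................######................
209 .................#######................
210 ................#####...................
211 ...............######...................
212 ..............#######...................
213 ..............#######...................
214 ..............######....................
215 ...............###......................
216 ........................................
217 .....................................
[... 1122 characters left out ...]
########.................
207 .......#################................
208 ..........#############.................
209 .............#########..................
210 ................###.....................
211 ........................................
212 ........................................
213 ........................................
214 ........................................
215 ........................................
216 ........................................
217 ........................................
218 ........................................
219 ........................................
220 ........................................
221 ........................................
```

B is in the crock next to A, and the crock hasn't moved. Now the last spoon, C.

Request:
send_rows(
  increments=[
    [0, 0, 0, 0.083, 0.083, 0, 45],
    [0, 0, 0, 0.083, 0.083, 0, 45],
    [0, 0, 0, 0.083, 0.083, 0, 45],
    [0.002, -0.005, 0, 0.083, 0.083, 0, 45],
    [0.002, -0.01, 0, 0.083, 0.083, 0, 45],
    [0.002, -0.02, 0, 0.083, 0.083, 0, 45],
    [0.002, -0.02, 0, 0.083, 0.083, 0, 45],
    [0.002, -0.02, 0, 0.083, 0.083, 0, 45],
    [0.002, -0.02, 0, 0.083, 0.083, 0, 45],
    [0, -0.02, 0, 0.083, 0.083, 0, 45],
  ],
)

```text
clock: 49.22
position: [0.4353, 0.1029, 0.3267]
tcp_rot: [0.156, 0.454, 0.875, -0.065]
wrist_force: [-0.3, 0.2, -0.5]
grip_width: 0.453
finger_force: 0.0
```

Request:
send_rows(
  increments=[
    [0, -0.02, 0, 0.083, 0.083, 0, 45],
    [0, -0.02, 0, 0.083, 0.083, 0, 45],
    [0, -0.02, 0, 0.083, 0.083, 0, 45],
    [0, -0.02, 0, 0, 0, -0.118, 45],
    [0, -0.025, 0, 0, 0, -0.118, 45],
    [0, -0.025, 0, 0, 0, -0.118, 45],
    [0, -0.025, 0, 0, 0, -0.118, 45],
    [0, -0.025, 0, 0, 0, -0.118, 45],
    [0, -0.025, 0, 0, 0, -0.118, 45],
    [0, -0.025, 0, 0, 0, -0.118, 45],
  ],
)

```text
clock: 50.05
position: [0.4346, -0.1269, 0.3253]
tcp_rot: [-0.015, 0.778, 0.628, -0.01]
wrist_force: [-1.2, -0.1, -0.1]
grip_width: 0.453
finger_force: 0.0
```

```bash
python3 -c "
from down import *
down(34.4)
from sp import *
c=cam('side')
hsv=cv2.cvtColor(c['color'],cv2.COLOR_RGB2HSV)
print(proj(c,[[.614,-.168,.011],[.448,-.281,.011]]))
m=cv2.inRange(hsv,(15,60,110),(35,255,255));N,l,S,C=cv2.connectedComponentsWithStats(m[240:330,230:330].copy());print(S[1:][S[1:,4]>30]+[230,240,0,0,0])"
```

```text
t 50.05 pos [ 0.4346 -0.1269  0.3253] rot [[0.212, 0.977, -0.034], [0.977, -0.212, 0.01], [0.003, -0.036, -0.999]] q [-0.12  0.03  0.28  1.93 -0.01  1.22 -0.05] w 0.453 F [-1.2 -0.1 -0.1]
tilt fix [-0.01  -0.034 -0.   ] yaw now 77.8 yaw turn rad -0.757
[[308.04495975 263.61821181]
 [276.55354852 313.7163332 ]]
[[276 263  34  52 267]]
```

Request:
send_rows(
  increments=[
    [0.007, -0.018, -0.01, -0.01, -0.034, -0.108, 45],
    [0.007, -0.018, -0.02, 0, 0, -0.108, 45],
    [0.007, -0.018, -0.03, 0, 0, -0.108, 45],
    [0.007, -0.018, -0.035, 0, 0, -0.108, 45],
    [0.007, -0.018, -0.035, 0, 0, -0.108, 45],
    [0.007, -0.018, -0.035, 0, 0, -0.108, 45],
    [0.008, -0.02, -0.035, 0, 0, -0.108, 45],
    [0, 0, -0.035, 0, 0, 0, 45],
    [0, 0, -0.035, 0, 0, 0, 45],
    [0, 0, -0.02, 0, 0, 0, 45],
  ],
)

```text
clock: 50.93
position: [0.4827, -0.2526, 0.0318]
tcp_rot: [-0.001, 0.954, 0.299, -0.002]
wrist_force: [-0.4, 0.5, 0.2]
grip_width: 0.455
finger_force: 0.0
```

```bash
python3 -c "
from down import *
down(34.4)"
```

```text
t 50.93 pos [ 0.4827 -0.2526  0.0318] rot [[0.821, 0.57, -0.004], [0.57, -0.821, 0.002], [-0.002, -0.004, -1.0]] q [ 0.11  0.57  0.33  2.03 -0.31  0.6  -0.31] w 0.455 F [-0.4  0.5  0.2]
tilt fix [-0.002 -0.004 -0.   ] yaw now 34.8 yaw turn rad -0.006
```

Request:
send_rows(
  increments=[
    [0.0015, -0.0015, -0.012, 0, 0, 0, 45],
    [0.001, -0.0015, -0.008, 0, 0, 0, 45],
    [0, 0, -0.004, 0, 0, 0, 45],
    [0, 0, 0, 0, 0, 0, 0],
    [0, 0, 0, 0, 0, 0, 0],
    [0, 0, 0, 0, 0, 0, 0],
    [0, 0, 0, 0, 0, 0, 0],
    [0, 0, 0.01, 0, 0, 0, 0],
    [-0.005, 0, 0.03, 0, 0, 0, 0],
    [-0.01, 0, 0.04, 0, 0, 0, 0],
  ],
)

```text
clock: 51.77
position: [0.4727, -0.2562, 0.0923]
tcp_rot: [-0.0, 0.954, 0.3, -0.0]
wrist_force: [0.7, -0.5, -0.2]
grip_width: 0.1
finger_force: 35.4
```

Request:
send_rows(
  increments=[
    [-0.02, 0, 0.04, 0, 0, 0, 0],
    [-0.02, 0, 0.04, 0, 0, 0.1, 0],
    [-0.003, 0, 0.04, 0, 0, 0.118, 0],
    [0, 0, 0.04, 0, 0, 0.118, 0],
    [0, 0.01, 0.04, 0, 0, 0.118, 0],
    [0, 0.02, 0.04, 0, 0, 0.118, 0],
    [0, 0.02, 0, 0, 0, 0.118, 0],
    [0, 0.025, 0, 0, 0, 0.118, 0],
    [0, 0.025, 0, 0, 0, 0.118, 0],
    [0, 0.025, 0, 0, 0, 0.118, 0],
  ],
)

```text
clock: 52.6
position: [0.4325, -0.1329, 0.3256]
tcp_rot: [0.001, 0.676, 0.737, 0.002]
wrist_force: [0.3, 0.1, -0.4]
grip_width: 0.105
finger_force: 35.4
```

Request:
send_rows(
  increments=[
    [0, 0.025, 0, 0, 0, 0.118, 0],
    [0, 0.025, 0, 0, 0, 0.118, 0],
    [0, 0.025, 0, 0, 0, 0.118, 0],
    [0, 0.025, 0, 0, 0, 0.118, 0],
    [0, 0.025, 0, 0, 0, 0.118, 0],
    [0, 0.025, 0, 0, 0, 0.118, 0],
    [0, 0.02, 0, 0, 0, 0, 0],
    [0, 0.015, 0, 0, 0, 0, 0],
  ],
)

```text
clock: 53.27
position: [0.4325, 0.053, 0.3252]
tcp_rot: [0.0, 0.38, 0.925, 0.002]
wrist_force: [0.3, 0.1, 0.2]
grip_width: 0.104
finger_force: 35.4
```

```bash
python3 -c "
from down import *
down(135)"
```

```text
t 53.27 pos [0.4325 0.053  0.3252] rot [[-0.711, 0.703, 0.002], [0.703, 0.711, 0.003], [0.001, 0.004, -1.0]] q [-0.3  -0.02  0.04  1.97 -0.    1.19  0.53] w 0.104 F [0.3 0.1 0.2]
tilt fix [-0.003  0.002  0.   ] yaw now 135.3 yaw turn rad -0.006
```

Request:
send_rows(
  increments=[
    [-0.002, 0.018, 0, -0.083, -0.083, 0, 0],
    [-0.002, 0.018, 0, -0.083, -0.083, 0, 0],
    [-0.002, 0.018, 0, -0.083, -0.083, 0, 0],
    [-0.002, 0.018, 0, -0.083, -0.083, 0, 0],
    [-0.002, 0.018, 0, -0.083, -0.083, 0, 0],
    [-0.002, 0.018, 0, -0.083, -0.083, 0, 0],
    [0, 0.018, 0, -0.083, -0.083, 0, 0],
    [0, 0.018, 0, -0.083, -0.083, 0, 0],
    [0, 0.018, 0, -0.083, -0.083, 0, 0],
    [0, 0.015, 0, -0.083, -0.083, 0, 0],
  ],
)

```text
clock: 54.1
position: [0.4209, 0.2296, 0.3261]
tcp_rot: [0.512, 0.318, 0.77, -0.209]
wrist_force: [-0.2, -0.3, -0.7]
grip_width: 0.107
finger_force: 35.5
```

```bash
python3 - <<'E'
from lean import *
lean(10,(.4528,.127),-.004,np.array([-.5,-.866,0]))
E
```

```text
t 54.1 pos [0.4209 0.2296 0.3261] rot [[-0.274, 0.703, 0.656], [0.275, 0.711, -0.647], [-0.922, 0.003, -0.388]] q [-0.87  0.35 -0.47  2.07  1.03  1.7  -1.  ] w 0.107 F [-0.2 -0.3 -0.7]
h -44.6 foot now [0.3752 0.2755 0.1852] turn [-0.136 -0.359 -0.067] foot after [0.4309 0.2565 0.1737] shift xy [ 0.0239 -0.1261]
```

Request:
send_rows(
  increments=[
    [0.004, -0.008, 0, -0.023, -0.06, -0.011, 0],
    [0.004, -0.014, 0, -0.023, -0.06, -0.011, 0],
    [0.004, -0.015, 0, -0.023, -0.06, -0.011, 0],
    [0.004, -0.016, 0, -0.023, -0.06, -0.011, 0],
    [0.004, -0.016, 0, -0.023, -0.06, -0.011, 0],
    [0.004, -0.016, 0, -0.021, -0.059, -0.012, 0],
    [0, -0.016, 0, 0, 0, 0, 0],
    [0, -0.015, 0, 0, 0, 0, 0],
    [0, -0.01, 0, 0, 0, 0, 0],
    [0, 0, 0, 0, 0, 0, 0],
  ],
)

```text
clock: 54.93
position: [0.4449, 0.0994, 0.3252]
tcp_rot: [0.652, 0.341, 0.641, -0.22]
wrist_force: [0.6, -1.0, -1.3]
grip_width: 0.108
finger_force: 35.5
```

```bash
python3 - <<'E'
from lean import *
lean(10,(.4528,.127),-.004,np.array([-.5,-.866,0]))
from dif import *
dif()
E
```

```text
t 54.93 pos [0.4449 0.0994 0.3252] rot [[0.082, 0.724, 0.685], [0.15, 0.67, -0.727], [-0.985, 0.162, -0.054]] q [-0.86  0.44 -0.33  2.32  1.22  1.79 -1.41] w 0.108 F [ 0.6 -1.  -1.3]
h -46.7 foot now [0.4542 0.1263 0.1728] turn [ 0.    -0.005 -0.001] foot after [0.455  0.1263 0.1728] shift xy [-0.0002  0.0042]
scene cols from 259
198 .........##.............................
199 ##......................................
200 ##......................................
201 ##......................................
202 ##......................................
203 ##....................###...............
204 ##...................####...............
205 ##..................#####...............
206 ##.................######...............
207 ##.................######...............
208 ##................######................
209 ###..............#######................
210 ###.............#####...................
211 ###............######...................
212 ###...........#######...................
213 ##............#######...................
214 .#............######....................
215
[... 1250 characters left out ...]
########.................
207 .......#################................
208 ..........#############.................
209 ............#########...................
210 ................###.....................
211 ........................................
212 ........................................
213 ........................................
214 ........................................
215 ........................................
216 ........................................
217 ........................................
218 ........................................
219 ........................................
220 ........................................
221 ........................................
```

Request:
send_rows(
  increments=[
    [0, 0.003, -0.02, 0, 0, 0, 0],
    [0, 0, -0.025, 0, 0, 0, 0],
    [0, 0, -0.025, 0, 0, 0, 0],
    [0, 0, -0.025, 0, 0, 0, 0],
    [0, 0, -0.02, 0, 0, 0, 0],
    [0, 0, -0.015, 0, 0, 0, 0],
    [0, 0, -0.012, 0, 0, 0, 0],
    [0, 0, 0, 0, 0, 0, 0],
  ],
)

```text
clock: 55.7
position: [0.4453, 0.1058, 0.1801]
tcp_rot: [0.651, 0.34, 0.642, -0.22]
wrist_force: [-0.0, -0.2, -0.3]
grip_width: 0.106
finger_force: 35.5
```

```bash
python3 - <<'E'
from lean import *
lean(10,(.4528,.127),-.004,np.array([-.5,-.866,0]))
E
```

```text
t 55.7 pos [0.4453 0.1058 0.1801] rot [[0.078, 0.723, 0.687], [0.151, 0.672, -0.725], [-0.985, 0.16, -0.057]] q [-0.89  0.8  -0.3   2.3   1.23  1.74 -1.74] w 0.106 F [-0.  -0.2 -0.3]
h -46.5 foot now [0.454  0.1329 0.0277] turn [-0.001 -0.009 -0.001] foot after [0.4553 0.1328 0.0277] shift xy [-0.0005 -0.0023]
```

Request:
send_rows(
  increments=[
    [0, -0.002, -0.007, 0, 0, 0, 0],
    [0, 0, -0.005, 0, 0, 0, 0],
    [0, 0, -0.003, 0, 0, 0, 0],
    [0, 0, -0.002, 0, 0, 0, 0],
    [0, 0, 0, 0, 0, 0, 0],
  ],
)

```text
clock: 56.12
position: [0.4452, 0.1025, 0.1652]
tcp_rot: [0.651, 0.341, 0.642, -0.22]
wrist_force: [0.3, 0.4, -0.1]
grip_width: 0.103
finger_force: 35.5
```

Request:
send_rows(
  increments=[
    [0, 0, 0, 0, 0, 0, 16],
    [0, 0, 0, 0, 0, 0, 22],
    [0, 0, 0, 0, 0, 0, 28],
    [0, 0, 0, 0, 0, 0, 34],
    [0, 0, 0, 0, 0, 0, 38],
    [0, 0, 0, 0, 0, 0, 38],
  ],
)

```text
clock: 56.62
position: [0.4452, 0.1024, 0.1653]
tcp_rot: [0.651, 0.341, 0.642, -0.22]
wrist_force: [0.3, 0.5, -0.5]
grip_width: 0.381
finger_force: 0.0
```

Request:
send_rows(
  increments=[
    [-0.005, 0.005, 0.002, 0, 0, 0, 38],
    [-0.008, 0.009, 0.004, 0, 0, 0, 38],
    [-0.011, 0.013, 0.006, 0, 0, 0, 38],
    [-0.011, 0.013, 0.01, 0, 0, 0, 38],
    [-0.01, 0.014, 0.015, 0, 0, 0, 38],
    [-0.005, 0.016, 0.02, 0, 0, 0, 38],
    [0, 0.02, 0.025, 0, 0, 0, 38],
    [0, 0.02, 0.03, 0, 0, 0, 38],
    [0, 0.02, 0.03, 0, 0, 0, 38],
    [0, 0.01, 0.02, 0, 0, 0, 38],
  ],
)

```text
clock: 57.45
position: [0.3945, 0.2449, 0.3295]
tcp_rot: [0.651, 0.341, 0.642, -0.218]
wrist_force: [0.4, 0.7, -0.2]
grip_width: 0.381
finger_force: 0.0
```

```bash
python3 - <<'E'
from h import *
st()
a=cam("side");b=cam("scene")
x=[cv2.resize(a["color"][130:240,190:290,::-1],(400,440),interpolation=cv2.INTER_CUBIC),cv2.resize(b["color"][150:260,220:320,::-1],(400,440),interpolation=cv2.INTER_CUBIC)]
cv2.imwrite("pics/fin.png",np.hstack(x))
E
```

```text
t 57.45 pos [0.3945 0.2449 0.3295] rot [[0.08, 0.722, 0.687], [0.155, 0.672, -0.724], [-0.985, 0.164, -0.058]] q [-1.17  0.53 -0.23  2.08  1.05  1.9  -1.34] w 0.381 F [ 0.4  0.7 -0.2]
```

View pics/fin.png

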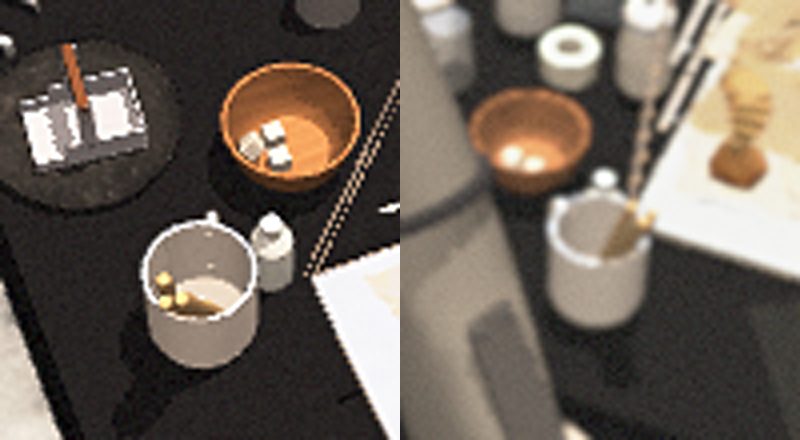

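The picture shows all three spoon tops at (163,280), (165,298) and (180,298), on the rim side opposite the handle at (212,216). I'll check each direction numerically, taking the tops at z of about 0.18.

```bash
python3 - <<'E'
from h import *
a=cam("side")
for p in ((163,280),(165,298),(180,298)):
    q=(190+p[0]/4,130+p[1]/4)
    X=plane(a,[q],.18)[0];print(X.round(3),"dir",np.degrees(np.arctan2(X[1]-.113,X[0]-.477)).round(),"r",np.hypot(X[1]-.113,X[0]-.477).round(3))
k=4;S=lambda L:[(190+x/k,130+y/k) for x,y in L]
print(circ(plane(a,S([(143,272),(257,270),(198,221),(200,318),(160,238),(240,236)]),.1)), "handle",plane(a,S([(212,217)]),.085))
print("bottle",plane(a,S([(272,285)]),0))
E
```

```text
[0.435 0.072 0.18 ] dir -135.0 r 0.059
[0.431 0.056 0.18 ] dir -129.0 r 0.074
[0.442 0.051 0.18 ] dir -119.0 r 0.071
[0.4798 0.112  0.0482] handle [[0.51131756 0.16530059 0.085     ]]
bottle [[0.55180148 0.12411046 0.        ]]
```

```bash
python3 -c "
from station import robot
print(robot.finish_job())"
```

```text
the job is handed in; nothing more can be done
None
```

I handed the job in. The three lumps are in the bowl, the empty scoop is upright on the middle of the tray, and all three spoons stand bowl end down in the crock, leaning within about 15° of the side opposite its handle. The last spoon may be resting partly on another spoon rather than only on the rim.

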